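Match the painted covers to their sugar pots

ROBOT

A 7-joint arm with a two-finger parallel gripper is mounted at the origin on the work surface. World frame = base frame: x ahead of the robot, y to its left, z up, the work surface at z = 0. Lengths are in mm, angles in rad, forces in N, time in s.
With the tool pointing down it reaches from about 350 to 900 mm from the base axis. Payload 7.2 kg.
Tool frame: the origin (TCP) lies at the very end of the fingers, on their centre line; the grasp point (between the pads) lies 19 mm behind it; x points along the fingers, y is the direction in which the jaws open and shut, and the axes are right-handed (so a half turn about x gives the same grasp; the last joint's range is limited). The gripper opens to 85 mm and grips with 20 to 120 N. Pads are 22 mm wide; open, the fingers measure 114 mm over their backs; the gripper's body (76 mm by 85 mm) begins 54 mm behind the grasp point. The pads swing forward as they close: fully open they stand 13 mm farther back than shut.
Start: joints at [-1.312, 0.411, -0.013, 1.596, 0.006, 1.134, -0.082], TCP at [200.643, 591.921, 231.297] pointing down, gripper open.
Joint ranges: [-2.95, 2.95], [-0.29, 1.99], [-1.47, 1.44], [0.14, 2.54], [-1.03, 4.17], [0.13, 1.85], [-2.86, 2.86]. Speed limits (rad/s): [2.39, 2.39, 3.01, 3.01, 3.14, 3.14, 3.14].

INTERFACE

Orientations are given as a 3x3 rotation matrix whose columns are the frame's x, y, z axes.
In Python, from bench import state, camera, hand_in gives the robot as it stands.
- The arm moves only by the shell command python3 -m creep 'ROWS' [FORCE]. ROWS is a JSON object of lists of equal length, an entry for each row: "gripper": the opening, from 0 (shut) to 1 (fully open); "delta_pos": the shift along the world's x, y, z in cm, a list of three; "rot": the turn, a rotation vector about the world's x, y, z in degrees, a list of three. In form: {"gripper": [gripper, ...], "delta_pos": [[dx, dy, dz], ...], "rot": [[ax, ay, az], ...]}. A call has 1 to 5 rows; each row shifts and turns the commanded pose from where the row before left it; what a row does not reach is not made up. A row lasts 1/10 s, in which the tool goes at most 50 mm and 8.59 degrees, less where a joint would pass 70% of its speed; a pose out of reach is approached as far as the arm can. A call is refused whole if a number of a shift passes 5 or a number of a turn 8.59, either way. A call with a gripper value outside its range is refused whole. The fingers move at their own pace and stop on an object; FORCE is the grip in N (left out, the last holds). Time passes only in rows, so rows that do not move let the fingers close. It gives the time, the measured TCP pose, the force and the opening at its end, in the units of the state.
- state(): the state, without advancing time (a new reading comes with each control period).
- camera(name): name is "scene" or "side" or "wrist"; returns a dict with "frame" (400x640x3 uint8, red, green, blue), "fx", "fy", "cx", "cy" (pixels), "rvec" (rotation vector, rad) and "tvec" (3), from world to camera coordinates, as OpenCV has them; the wrist camera has in their place "mount" (4x4, takes a point from camera to tool coordinates, whose origin is the TCP and whose axes are the tool frame's). Camera axes: x right, y down, z forward; pixel columns grow to the right and rows downward; lengths in mm; the calibration is good to about 2 mm. The wrist camera is an equidistant fisheye: a pixel r from the principal point sees the ray r / f radians off the axis. A picture is of the moment at which its call begins: read the wrist's pose just before it. There is no depth.
- hand_in(): hands the job in, once; it reports no verdict.
The state is a dict: "time": time; "joints": joint angles; "joint_vel": joint speeds; "joint_efforts": joint torques, N m; "tool_pos": TCP position; "tcp_rot": TCP orientation; "force": force on the tool from outside, world axes, zero at the start; "ft_torque": the same for the moment, N m; "width": finger opening in mm.
Only numpy, scipy, OpenCV 4.12 (cv2) and the standard library are available. Lean on these libraries where they do the work, as an engineer would, in place of code of your own. Each camera call takes 0.05 s, during which the arm holds its last target.

TASK

The four sugar pots and their covers are painted and mixed up on the table: put each cover on the pot painted in its own colour, knob up and properly seated in the mouth with its flange flat on the rim. Set the covers down without dropping or toppling any, leave the pots standing where they are, and do not disturb the brush cup and the metal box.

Things in the scene. Friction and masses are not known exactly. Their poses are not given: they have to be found in the camera images.
- lid_red_mid (a point): Loose white porcelain cover, flange and knob painted dark red, round, 60 mm high, 120 g. Point: on its axis, half-way up; z up. Stands on a spigot 48 mm across, 10 mm high; flange 80 mm across, its underside 20 mm below the point; low dome to 12 mm below; neck 18 mm; upright cylindrical knob 22 mm across, 2 to 30 mm above the point: grip it from above, 15 mm above the point.
- pot_red: Loose open white porcelain sugar pot, rim, shoulder and petals painted dark red, round, 75 mm high, 450 g, belly 88 mm, flat rim 74 mm outside, mouth 61 mm inside. Origin: centre of underside; z up. A seated cover has its flange on the rim and spigot in the mouth (6 mm play all round), its half-way point 95 mm above this origin.
- lid_blue_mid (a point): Loose white porcelain cover, flange and knob painted cobalt blue, round, 60 mm high, 120 g. Point: on its axis, half-way up; z up. Stands on a spigot 48 mm across, 10 mm high; flange 80 mm across, its underside 20 mm below the point; low dome to 12 mm below; neck 18 mm; upright cylindrical knob 22 mm across, 2 to 30 mm above the point: grip it from above, 15 mm above the point.
- pot_blue: Loose open white porcelain sugar pot, rim, shoulder and petals painted cobalt blue, round, 75 mm high, 450 g, belly 88 mm, flat rim 74 mm outside, mouth 61 mm inside. Origin: centre of underside; z up. A seated cover has its flange on the rim and spigot in the mouth (6 mm play all round), its half-way point 95 mm above this origin.
- lid_yellow_mid (a point): Loose white porcelain cover, flange and knob painted ochre yellow, round, 60 mm high, 120 g. Point: on its axis, half-way up; z up. Stands on a spigot 48 mm across, 10 mm high; flange 80 mm across, its underside 20 mm below the point; low dome to 12 mm below; neck 18 mm; upright cylindrical knob 22 mm across, 2 to 30 mm above the point: grip it from above, 15 mm above the point.
- pot_yellow: Loose open white porcelain sugar pot, rim, shoulder and petals painted ochre yellow, round, 75 mm high, 450 g, belly 88 mm, flat rim 74 mm outside, mouth 61 mm inside. Origin: centre of underside; z up. A seated cover has its flange on the rim and spigot in the mouth (6 mm play all round), its half-way point 95 mm above this origin.
- lid_black_mid (a point): Loose white porcelain cover, flange and knob painted black, round, 60 mm high, 120 g. Point: on its axis, half-way up; z up. Stands on a spigot 48 mm across, 10 mm high; flange 80 mm across, its underside 20 mm below the point; low dome to 12 mm below; neck 18 mm; upright cylindrical knob 22 mm across, 2 to 30 mm above the point: grip it from above, 15 mm above the point.
- pot_black: Loose open white porcelain sugar pot, rim, shoulder and petals painted black, round, 75 mm high, 450 g, belly 88 mm, flat rim 74 mm outside, mouth 61 mm inside. Origin: centre of underside; z up. A seated cover has its flange on the rim and spigot in the mouth (6 mm play all round), its half-way point 95 mm above this origin.
- brush_cup: Bystander: glass cup 64 mm across and 70 mm high with three upright brushes (to 160 mm), at the left edge of the work. Origin at the centre of its underside.
- tin_box: Bystander: closed grey sheet-metal box, 200 x 120 x 40 mm high (long side along its x), at the right edge of the work. Origin at the centre of its underside.
Things that resemble listed ones, but are neither listed nor needed, are in the scene too. Leave any green look-alike of the part that bears lid_red_mid alone.

How it is judged:
By the outcome, as a careful person would: the job done as asked, in the order asked, and still so for the second after the job is handed in, with the robot touching nothing.
It also fails if it takes over 112 s, if anything falls off the work surface, if the arm or the gripper's body presses on something with over 40 N, if the wrist force passes 120 N, or if a joint passes its speed limit or range.

## Working session

There is one attempt and no reset: what is moved stays moved. The work goes in short steps, Python scripts to look and compute and a shell command to move; the robot and the scene stay as the last step left them, time stands still between calls to the robot, and variables do not carry over. Pictures are saved under pics/ and viewed, and the job is handed in when it is done.

```bash
mkdir -p pics; ls
cat > h.py <<'E'
import numpy as np,cv2,pickle
from bench import state,camera
def save(n,name):
    s=state();c=camera(n);pickle.dump((s,c),open(f'pics/{name}.pkl','wb'))
    cv2.imwrite(f'pics/{name}.png',c['frame'][:,:,::-1]);return s,c
def load(name): return pickle.load(open(f'pics/{name}.pkl','rb'))
def ray(c,u,v,s=None):
    if 'mount' in c:
        x=(u-c['cx'])/c['fx'];y=(v-c['cy'])/c['fy'];r=np.hypot(x,y)
        d=np.array([np.sin(r)*x/max(r,1e-9),np.sin(r)*y/max(r,1e-9),np.cos(r)])
        M=np.array(c['mount']);R=np.array(s['tcp_rot']).reshape(3,3)
        return np.array(s['tool_pos'])+R@M[:3,3],R@M[:3,:3]@d
    R=cv2.Rodrigues(np.array(c['rvec'],float))[0];t=np.array(c['tvec'],float).ravel()
    return -R.T@t,R.T@np.array([(u-c['cx'])/c['fx'],(v-c['cy'])/c['fy'],1])
def onz(c,u,v,z,s=None):
    o,d=ray(c,u,v,s);return o+d*(z-o[2])/d[2]
E
python3 - <<'E'
from h import *
for n in ('scene','side','wrist'):
    s,c=save(n,n+'0'); print({k:v for k,v in c.items() if k!='frame'})
print(s)
E
```

```text
pics
{'fx': 368.06653768865095, 'fy': 368.06653768865095, 'cx': 314.3416406698048, 'cy': 194.70671064865496, 'rvec': array([ 1.68290445,  1.998169  , -0.68793262]), 'tvec': array([  92.69282312, -399.63607999, 1612.3465515 ])}
{'fx': 366.81493648952636, 'fy': 366.81493648952636, 'cx': 320.62170940163963, 'cy': 203.29004950530626, 'rvec': array([ 2.14988871, -0.09597232,  0.05441522]), 'tvec': array([-552.81131218,   68.45495139, 1012.90102731])}
{'fx': 309.70691628693146, 'fy': 309.70691628693146, 'cx': 314.1352005695274, 'cy': 192.10082539481232, 'mount': array([[ 2.66171792e-04, -3.18010786e-01,  9.48087058e-01,
        -1.41344047e+02],
       [ 9.99999378e-01, -9.42432183e-04, -5.96859983e-04,
        -2.43064743e-02],
       [ 1.08331567e-03,  9.48086627e-01,  3.18010337e-01,
        -8.28063584e+01],
       [ 0.00000000e+00,  0.00000000e+00,  0.00000000e+00,
         1.00000000e+00]])}
{'time': 0.1, 'joints': array([-1.31219315,  0.41183022, -0.01272108,  1.59695917,  0.00554548,
        1.13428511, -0.08220544]), 'joint_vel': array([ 0.00054265, -0.00127069, -0.0004861 , -0.00086255, -0.00152958,
       -0.00035824,  0.0008129 ]), 'joint_efforts': array([ 3.31411982e-03, -6.01829410e+01,  6.84799477e-01, -3.00089121e+01,
        1.41520664e-02,  6.40236132e-03,  2.59851993e-05]), 'tool_pos': array([200.50761729, 591.49664971, 230.53115488]), 'tcp_rot': array([[-4.17986383e-04,  3.21012977e-01,  9.47074703e-01],
       [-1.38612144e-03,  9.47073690e-01, -3.21013246e-01],
       [-9.99998952e-01, -1.44693972e-03,  4.90990648e-05]]), 'force': array([ 1.16076682, -0.34429239,  0.31554593]), 'ft_torque': array([-0.00068756,  0.03248284,  0.01028473]), 'width': 85.72224909731455}
```

View pics/scene0.png

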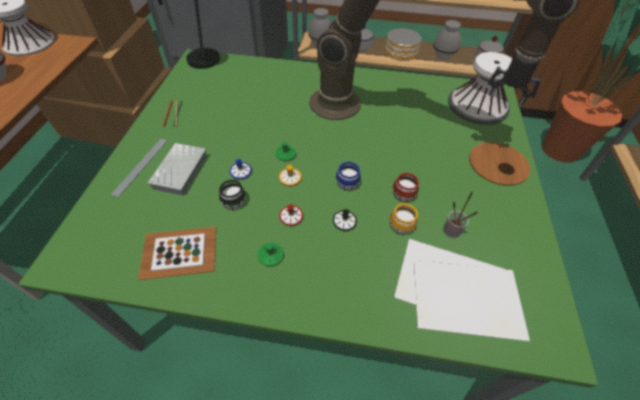

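View pics/side0.png

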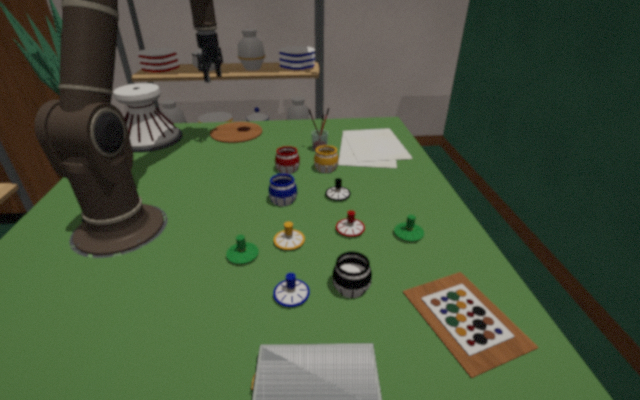

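View pics/wrist0.png

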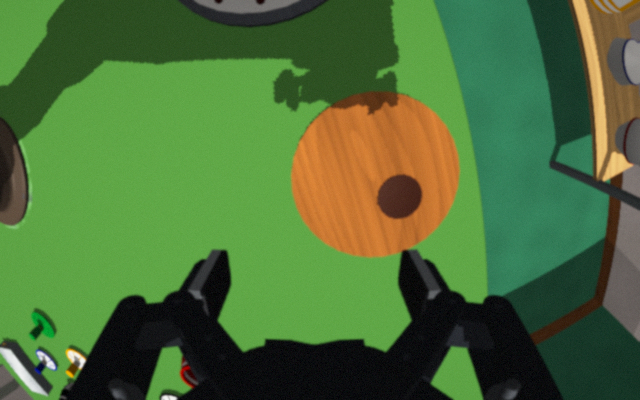

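The scene view shows pots blue (348,176), red (406,187), yellow (404,218) and black (231,193). The covers are blue (240,169), yellow (290,175), red (291,214) and black (344,219). The green look-alikes at (286,152) and (271,254) stay where they are. The side view shows the same objects, so I'll enlarge both to confirm.

Run:
```python
from h import *
a=cv2.imread('pics/scene0.png')[140:275,205:440]; cv2.imwrite('pics/scrop.png',cv2.resize(a,None,fx=3.4,fy=3.4,interpolation=cv2.INTER_CUBIC))
a=cv2.imread('pics/side0.png')[135:315,215:435]; cv2.imwrite('pics/dcrop.png',cv2.resize(a,None,fx=3.3,fy=3.3,interpolation=cv2.INTER_CUBIC))
```

```text
(no output)
```

View pics/scrop.png

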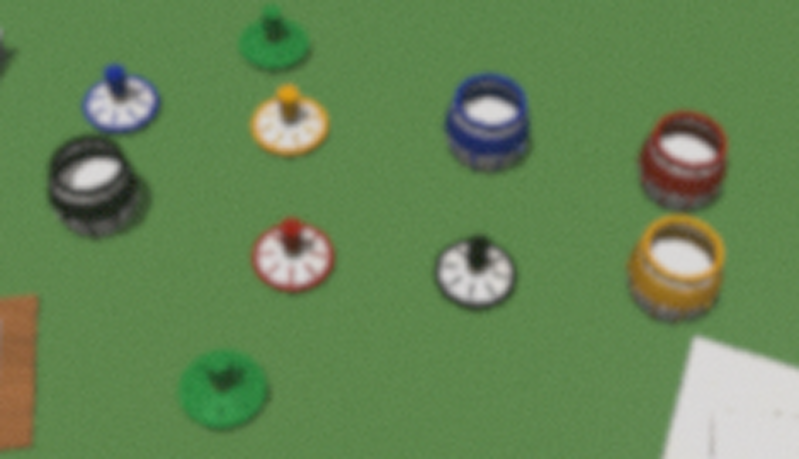

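View pics/dcrop.png

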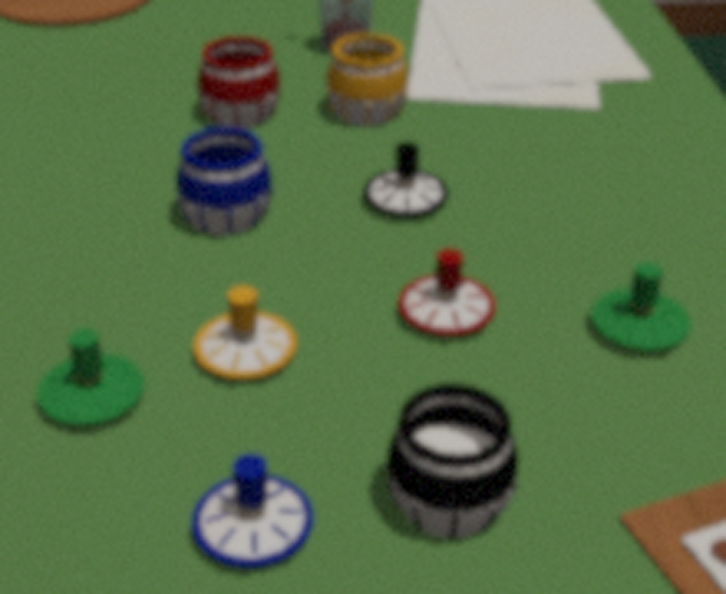

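The crops confirm it: four painted covers with white domes, two all-green look-alikes to avoid, and four pots by rim colour. Next I'll estimate positions from both views.

Run:
```python
from h import *
_,a=load('scene0');_,b=load('side0')
P={'Lb':((121,102),(252,519),12),'Ly':((290,123),(245,345),12),'Lr':((293,256),(447,305),12),'Lk':((476,272),(406,192),12),
'Pb':((490,108),(223,147),75),'Pr':((688,145),(238,55),75),'Py':((681,250),(367,50),75),'Pk':((91,172),(457,421),75)}
for k,(p,q,z) in P.items():
    u=(205+p[0]/3.4,140+p[1]/3.4);v=(215+q[0]/3.3,135+q[1]/3.3)
    print(k,onz(a,*u,z).round(0),onz(b,*v,z).round(0))
    # triangulate
    o1,d1=ray(a,*u);o2,d2=ray(b,*v);d1/=np.linalg.norm(d1);d2/=np.linalg.norm(d2)
    t=np.linalg.lstsq(np.c_[d1,-d2],o2-o1,rcond=None)[0];print('   tri',((o1+d1*t[0]+o2+d2*t[1])/2).round(0))
```

```text
Lb [ 464. -289.   12.] [ 465. -289.   12.]
   tri [ 464. -289.   12.]
Ly [ 461. -105.   12.] [ 464. -106.   12.]
   tri [ 463. -105.   12.]
Lr [630. -66.  12.] [630. -68.  12.]
   tri [630. -67.  11.]
Lk [618. 112.  12.] [620. 110.  12.]
   tri [619. 111.  12.]
Pb [460. 103.  75.] [451. 100.  75.]
   tri [452. 104.  71.]
Pr [474. 301.  75.] [467. 292.  75.]
   tri [467. 302.  69.]
Py [604. 295.  75.] [601. 292.  75.]
   tri [602. 296.  72.]
Pk [ 610. -266.   75.] [ 601. -275.   75.]
   tri [ 604. -268.   68.]
```

```bash
python3 -m creep '{"gripper":[0.6,0.6,0.6,0.6,0.6],"delta_pos":[[1.5,-2,0.8],[3,-3.5,0.8],[3,-3.5,0.8],[3,-3.5,0.8],[3,-3.5,0.8]],"rot":[[0,0,4],[0,0,5],[0,0,5],[0,0,4.7],[0,0,0]]}' 30
python3 -m creep '{"gripper":[0.6,0.6,0.6,0.6,0.6],"delta_pos":[[3,-3.5,0],[3,-3.5,0],[3,-3.5,0],[1.5,-2,0],[0,0,0]],"rot":[[0,0,0],[0,0,0],[0,0,0],[0,0,0],[0,0,0]]}' 30
python3 - <<'E'
from h import *
s,c=save('wrist','w1');print(s['tool_pos'],s['tcp_rot'])
E
```

```text
time: 0.65
tool_pos: [336.5, 430.2, 271.4]
tcp_rot: [[-0.0, -0.003, 1.0], [-0.0, 1.0, 0.003], [-1.0, -0.0, -0.0]]
force: [0.8, 0.6, -0.1]
width: 51.7
time: 1.15
tool_pos: [443.4, 302.6, 271.2]
tcp_rot: [[0.001, 0.008, 1.0], [-0.002, 1.0, -0.008], [-1.0, -0.002, 0.001]]
force: [0.1, -0.3, 0.3]
width: 51.1
[443.41237329 302.60075946 271.23995487] [[ 8.89295171e-04  7.53471502e-03  9.99971218e-01]
 [-1.62548138e-03  9.99970303e-01 -7.53326255e-03]
 [-9.99998283e-01 -1.61873530e-03  9.01516301e-04]]
```

View pics/w1.png

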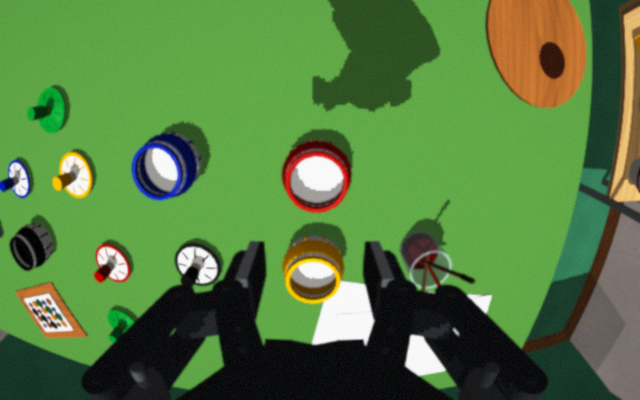

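The wrist view shows the red pot rim near (317,180), the yellow near (313,280), the blue near (163,168), the black cover at (198,265) and the brush cup at (430,262), clear of the pots. I'll enlarge it to measure the rims.

Run:
```python
from h import *
a=cv2.imread('pics/w1.png')
A=cv2.resize(a[120:310,275:360],None,fx=3,fy=3,interpolation=cv2.INTER_CUBIC)
B=cv2.resize(a[120:310,125:230],None,fx=3,fy=3,interpolation=cv2.INTER_CUBIC)
cv2.imwrite('pics/w1c.png',np.hstack([A,B]))
```

```text
(no output)
```

View pics/w1c.png

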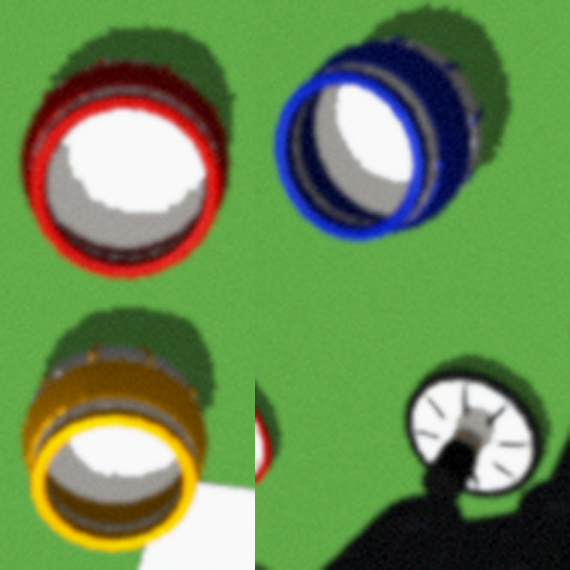

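```bash
cat >> h.py <<'E'
def circ(name,box,hues,z,vmin=150,smin=150,r0=(28,39),inv=False):
    s,c=load(name);f=c['frame'];hsv=cv2.cvtColor(f,cv2.COLOR_RGB2HSV)
    x0,y0,x1,y1=box;P=[]
    h,S,V=[hsv[y0:y1,x0:x1,i].astype(int) for i in range(3)]
    m=(S>=smin)&(V>=vmin)&np.any([(h>=a)&(h<=b) for a,b in hues],0)
    if inv: m=(V<=vmin)
    ys,xs=np.nonzero(m)
    P=np.array([onz(c,x+x0,y+y0,z,s)[:2] for x,y in zip(xs,ys)])
    w=np.ones(len(P),bool)
    for _ in range(8):
        A=np.c_[2*P[w],np.ones(w.sum())];q=np.linalg.lstsq(A,(P[w]**2).sum(1),rcond=None)[0]
        r=np.sqrt(q[2]+q[0]**2+q[1]**2);d=np.hypot(*(P-q[:2]).T)-r
        w=abs(d)<max(5,1.5*np.std(d[w]))
    return q[:2].round(1),round(r,1),w.sum(),len(P),round(np.std(d[w]),1)
E
python3 - <<'E'
from h import *
print('Pr',circ('w1',(278,135,356,216),[(0,8),(172,180)],75))
print('Py',circ('w1',(278,235,345,306),[(15,35)],75))
print('Pb',circ('w1',(128,125,205,205),[(105,130)],75))
E
```

```text
Pr (array([462.4, 304.6]), np.float64(33.6), np.int64(698), 698, np.float64(1.4))
Py (array([597.4, 298.4]), np.float64(34.0), np.int64(656), 721, np.float64(2.1))
Pb (array([446.6, 105.6]), np.float64(33.8), np.int64(493), 494, np.float64(1.3))
```

```bash
python3 -m creep '{"gripper":[0.6,0.6,0.6,0.6,0.6],"delta_pos":[[2,-3.5,0],[3.5,-4.5,0],[3.5,-4.5,0],[3.3,-4.5,0],[2,-2,0]],"rot":[[0,0,0.3],[0,0,0],[0,0,0],[0,0,0],[0,0,0]]}' 30
python3 -m creep '{"gripper":[0.6,0.6],"delta_pos":[[0,0,0],[0,0,0]],"rot":[[0,0,0],[0,0,0]]}' 30
python3 - <<'E'
from h import *
s,c=save('wrist','w2');print(s['tool_pos'],s['tcp_rot'])
E
```

```text
time: 1.7
tool_pos: [572.9, 129.8, 271.3]
tcp_rot: [[0.0, -0.003, 1.0], [-0.001, 1.0, 0.003], [-1.0, -0.001, 0.0]]
force: [0.1, 0.7, 0.1]
width: 51.2
time: 1.9
tool_pos: [571.1, 134.0, 270.7]
tcp_rot: [[-0.001, -0.006, 1.0], [0.001, 1.0, 0.006], [-1.0, 0.001, -0.001]]
force: [-0.5, 1.2, -0.1]
width: 51.0
[571.09663246 134.0371425  270.73504897] [[-1.25706177e-03 -5.58717556e-03  9.99983601e-01]
 [ 5.74674108e-04  9.99984222e-01  5.58790144e-03]
 [-9.99999045e-01  5.81689022e-04 -1.25383113e-03]]
```

View pics/w2.png

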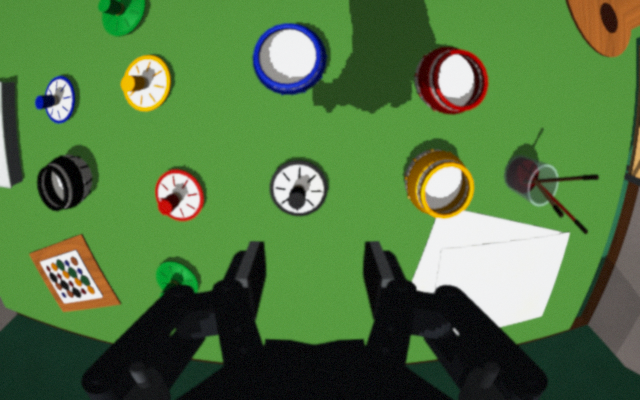

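The lower view is clear: black cover (299,187), red (180,194), yellow (146,83), blue (60,99), black pot (63,182), and look-alikes at (122,10) and (178,277). I'll measure everything in it.

```bash
cat >> h.py <<'E'
def lid(name,box,z=13,r0=38):
    # flange outline: non-green blob edge, circle fit on plane z, knob rejected by radius
    s,c=load(name);hsv=cv2.cvtColor(c['frame'],cv2.COLOR_RGB2HSV)
    x0,y0,x1,y1=box;H,S,V=[hsv[y0:y1,x0:x1,i].astype(int) for i in range(3)]
    white=(S<70)&(V>120)
    cs=cv2.findContours(white.astype(np.uint8),cv2.RETR_EXTERNAL,cv2.CHAIN_APPROX_NONE)[0]
    k=np.vstack([q.reshape(-1,2) for q in cs if len(q)>8]);k=cv2.convexHull(k).reshape(-1,2)
    (cx,cy),ax,_=cv2.fitEllipse(k.astype(np.float32)) if len(k)>=5 else None
    P=np.array([onz(c,x+x0,y+y0,z,s)[:2] for x,y in k]);w=np.ones(len(P),bool)
    for _ in range(5):
        A=np.c_[2*P[w],np.ones(w.sum())];q=np.linalg.lstsq(A,(P[w]**2).sum(1),rcond=None)[0]
        r=np.sqrt(q[2]+q[0]**2+q[1]**2);d=np.hypot(*(P-q[:2]).T)-r;w=abs(d)<max(1.5,1.5*np.std(d[w]))
    return q[:2].round(1),round(r,1),w.sum(),len(P)
E
python3 - <<'E'
from h import *
n='w2'
print('Lk',lid(n,(268,155,330,218)))
print('Lr',lid(n,(152,165,208,222)))
print('Ly',lid(n,(118,50,176,115)))
print('Lb',lid(n,(34,70,80,126)))
print('Pr',circ(n,(410,42,492,116),[(0,8),(172,180)],75))
print('Py',circ(n,(400,145,476,222),[(15,35)],75))
print('Pb',circ(n,(248,20,330,98),[(105,130)],75))
a=cv2.imread('pics/w2.png')[130:230,30:330];cv2.imwrite('pics/w2c.png',cv2.resize(a,None,fx=2.6,fy=2.6,interpolation=cv2.INTER_CUBIC))
E
```

```text
Lk (array([617.3, 112.6]), np.float64(34.7), np.int64(29), 29)
Lr (array([628. , -64.2]), np.float64(33.6), np.int64(25), 25)
Ly (array([ 461.9, -101.9]), np.float64(33.2), np.int64(25), 25)
Lb (array([ 463.1, -286.1]), np.float64(33.8), np.int64(20), 20)
Pr (array([464.2, 303.6]), np.float64(33.6), np.int64(385), 400, np.float64(1.2))
Py (array([598.9, 297.6]), np.float64(34.1), np.int64(744), 923, np.float64(2.0))
Pb (array([448.2, 104.2]), np.float64(33.8), np.int64(823), 823, np.float64(1.4))
```

View pics/w2c.png

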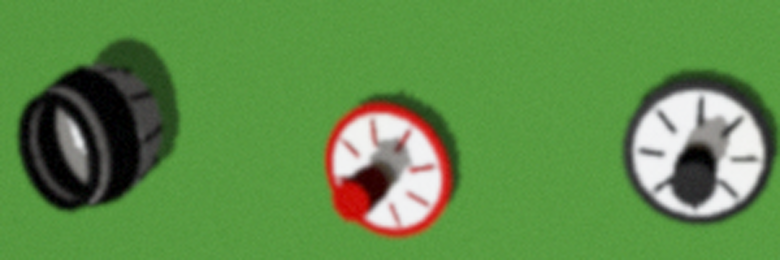

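```bash
python3 -m creep '{"gripper":[0.6,0.6,0.6,0.6,0.6],"delta_pos":[[1.7,-0.8,-3.5],[2,-1,-3.5],[1,-0.4,-3.5],[0,0,-3.5],[0,0,-2]],"rot":[[0,0,-0.3],[0,0,0],[0,0,0],[0,0,0],[0,0,0]]}' 30
python3 -m creep '{"gripper":[0.6,0.6],"delta_pos":[[0,0,0],[0,0,0]],"rot":[[0,0,0],[0,0,0]]}' 30
python3 - <<'E'
from h import *
s,c=save('wrist','w3');print(s['tool_pos'],s['force'])
E
```

```text
time: 2.45
tool_pos: [616.3, 113.2, 108.1]
tcp_rot: [[-0.004, -0.003, 1.0], [0.0, 1.0, 0.003], [-1.0, 0.0, -0.004]]
force: [-0.6, -0.0, -0.0]
width: 50.8
time: 2.65
tool_pos: [618.2, 112.6, 111.8]
tcp_rot: [[-0.0, -0.002, 1.0], [0.001, 1.0, 0.002], [-1.0, 0.001, -0.0]]
force: [0.5, -0.0, 1.5]
width: 51.2
[618.23048501 112.59567675 111.81524047] [ 0.46384961 -0.02770112  1.51797635]
```

View pics/w3.png

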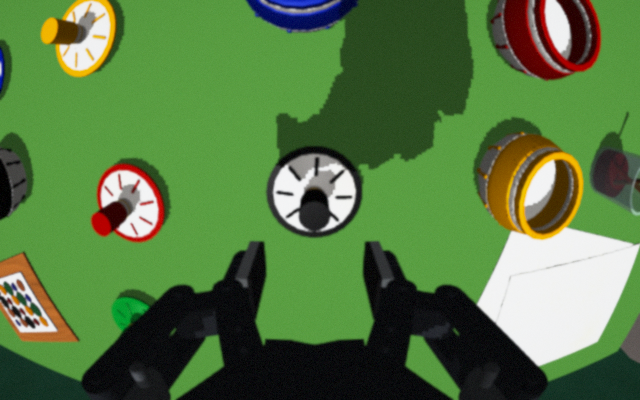

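The black cover is centred at (314,195), with its knob between the jaws. Descending.

```bash
python3 - <<'E'
from h import *
print(lid('w3',(262,140,368,240)))
E
python3 -m creep '{"gripper":[0.6,0.6,0.6,0.6,0.6],"delta_pos":[[0,0,-2.4],[0,0,-2.4],[0,0,-2],[0,0,-1.2],[0,0,-0.4]],"rot":[[0,0,0],[0,0,0],[0,0,0],[0,0,0],[0,0,0]]}' 30
python3 -m creep '{"gripper":[0.6,0.6],"delta_pos":[[0,0,0],[0,0,0]],"rot":[[0,0,0],[0,0,0]]}' 30
```

```text
(array([618.1, 112.5]), np.float64(34.0), np.int64(35), 35)
time: 3.2
tool_pos: [618.7, 111.2, 27.4]
tcp_rot: [[0.0, -0.0, 1.0], [0.0, 1.0, 0.0], [-1.0, 0.0, 0.0]]
force: [0.6, -0.0, -0.1]
width: 51.4
time: 3.4
tool_pos: [619.5, 110.9, 28.6]
tcp_rot: [[0.002, 0.0, 1.0], [0.001, 1.0, -0.0], [-1.0, 0.001, 0.002]]
force: [-0.7, -0.0, 0.0]
width: 51.2
```

```bash
python3 -m creep '{"gripper":[0.4,0.3,0.2,0.1,0.0],"delta_pos":[[0,0.1,0],[0,0,0],[0,0,0],[0,0,0],[0,0,0]],"rot":[[0,0,0],[0,0,0],[0,0,0],[0,0,0],[0,0,0]]}' 40
python3 -m creep '{"gripper":[0,0,0,0,0],"delta_pos":[[0,0,0],[0,0,0],[0,0,0],[0,0,0.5],[0,0,1]],"rot":[[0,0,0],[0,0,0],[0,0,0],[0,0,0],[0,0,0]]}' 40
python3 -m creep '{"gripper":[0,0,0,0,0],"delta_pos":[[0,0,2],[0,0,3],[0,0,3.5],[0,0,3.5],[0,0,2]],"rot":[[0,0,0],[0,0,0],[0,0,0],[0,0,0],[0,0,0]]}' 40
python3 -m creep '{"gripper":[0,0],"delta_pos":[[0,0,0],[0,0,0]],"rot":[[0,0,0],[0,0,0]]}' 40
python3 - <<'E'
from h import *
s,c=save('wrist','w4');print(s['tool_pos'],s['force'],s['width'])
E
```

```text
time: 3.9
tool_pos: [619.0, 112.0, 27.9]
tcp_rot: [[0.001, 0.0, 1.0], [0.001, 1.0, -0.0], [-1.0, 0.001, 0.001]]
force: [-1.8, 0.7, 6.0]
width: 20.9
time: 4.4
tool_pos: [617.6, 111.3, 41.7]
tcp_rot: [[-0.002, 0.001, 1.0], [-0.001, 1.0, -0.001], [-1.0, -0.001, -0.002]]
force: [0.4, 0.0, -1.8]
width: 20.9
time: 4.9
tool_pos: [619.5, 111.5, 185.9]
tcp_rot: [[0.003, 0.001, 1.0], [0.001, 1.0, -0.001], [-1.0, 0.001, 0.003]]
force: [0.6, 0.2, -0.7]
width: 21.0
time: 5.1
tool_pos: [618.3, 111.6, 182.4]
tcp_rot: [[0.0, 0.0, 1.0], [0.0, 1.0, -0.0], [-1.0, 0.0, 0.0]]
force: [0.8, -0.4, -1.8]
width: 21.2
[618.33362338 111.55910624 182.36510841] [ 0.81343488 -0.37013886 -1.75608255] 21.173802218398855
```

View pics/w4.png

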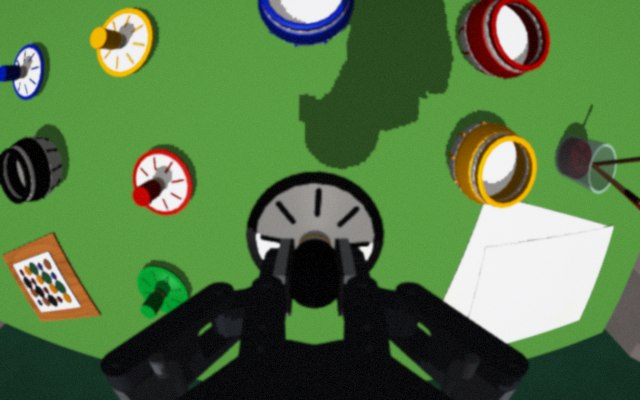

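The black cover is held upright at (316,225). Carrying it towards the black pot, stopping short to measure the rim.

```bash
python3 -m creep '{"gripper":[0,0,0,0,0],"delta_pos":[[0,-1.5,0],[0,-3,0],[-1,-4,0],[-1,-4,0],[-1,-4,0]],"rot":[[0,0,0],[0,0,0],[0,0,0],[0,0,0],[0,0,0]]}' 40
python3 -m creep '{"gripper":[0,0,0,0,0],"delta_pos":[[-1,-4,0],[-1,-4,0],[-1,-4,0],[0,-3,0],[0,-1.5,0]],"rot":[[0,0,0],[0,0,0],[0,0,0],[0,0,0],[0,0,0]]}' 40
python3 -m creep '{"gripper":[0,0],"delta_pos":[[0,0,0],[0,0,0]],"rot":[[0,0,0],[0,0,0]]}' 40
python3 - <<'E'
from h import *
s,c=save('wrist','w5');print(s['tool_pos'],s['force'],s['width'])
E
```

```text
time: 5.65
tool_pos: [587.1, -56.2, 180.9]
tcp_rot: [[-0.002, 0.001, 1.0], [-0.001, 1.0, -0.001], [-1.0, -0.001, -0.002]]
force: [1.0, -0.2, -1.3]
width: 20.8
time: 6.15
tool_pos: [556.4, -223.1, 181.4]
tcp_rot: [[-0.002, 0.005, 1.0], [-0.001, 1.0, -0.005], [-1.0, -0.001, -0.002]]
force: [-0.4, 0.3, -0.7]
width: 21.0
time: 6.35
tool_pos: [558.4, -217.2, 181.5]
tcp_rot: [[-0.001, -0.0, 1.0], [0.001, 1.0, 0.0], [-1.0, 0.001, -0.001]]
force: [0.1, 1.0, -2.1]
width: 21.2
[ 558.43729243 -217.20360355  181.45272866] [ 0.13467227  0.96167264 -2.11406793] 21.17502947381851
```

View pics/w5.png

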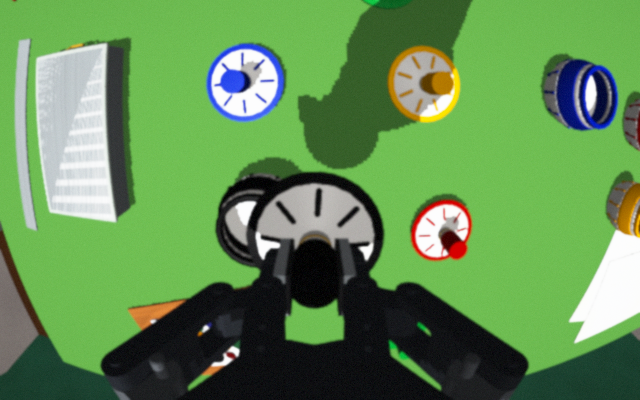

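The held cover hides most of the black rim (240,225), so I'll back off 50 mm.

```bash
python3 -m creep '{"gripper":[0,0,0,0],"delta_pos":[[1,2.5,0],[1,2.5,0],[0,0,0],[0,0,0]],"rot":[[0,0,0],[0,0,0],[0,0,0],[0,0,0]]}' 40
python3 - <<'E'
from h import *
s,c=save('wrist','w6');print(s['tool_pos'],s['force'],s['width'])
a=cv2.imread('pics/w6.png')[130:310,130:390];cv2.imwrite('pics/w6c.png',cv2.resize(a,None,fx=3,fy=3,interpolation=cv2.INTER_CUBIC))
E
```

```text
time: 6.8
tool_pos: [579.1, -165.6, 182.1]
tcp_rot: [[-0.0, -0.004, 1.0], [0.001, 1.0, 0.004], [-1.0, 0.001, -0.0]]
force: [0.8, -1.0, -1.5]
width: 21.0
[ 579.07196496 -165.56259276  182.07246018] [ 0.76601348 -1.01921549 -1.51238155] 20.959810921023244
```

View pics/w6c.png

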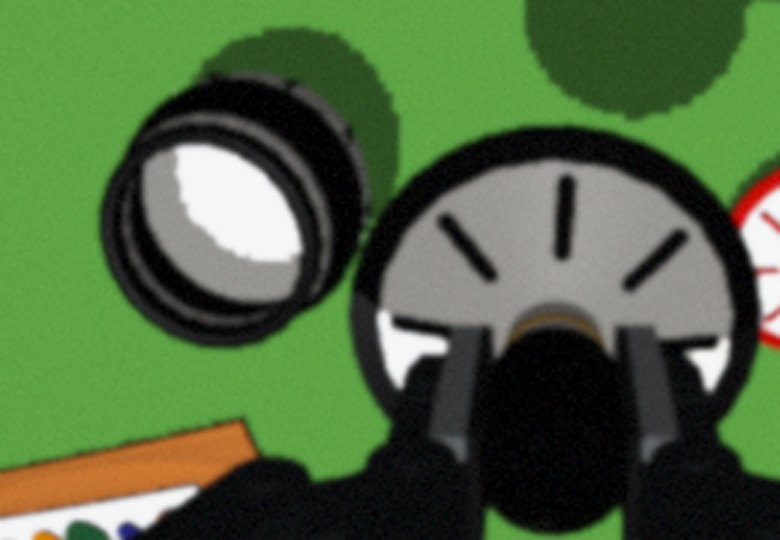

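Run:
```python
from h import *
s,c=load('w6')
pts=[(101,218),(112,270),(135,308),(175,336),(222,346),(112,172),(265,336),(322,262)]
P=np.array([onz(c,130+x/3,130+y/3,75,s)[:2] for x,y in pts])
A=np.c_[2*P,np.ones(len(P))];q=np.linalg.lstsq(A,(P**2).sum(1),rcond=None)[0]
print(q[:2],np.sqrt(q[2]+q[0]**2+q[1]**2),(np.hypot(*(P-q[:2]).T)).round(1))
print(lid('w6',(375,185,400,250)) if 0 else '')
# held flange centre: outer edge pts at z ~ TCP-15+...
pts=[(352,290),(545,127),(757,290),(420,180),(690,180),(365,350)]
z=s['tool_pos'][2]-28+13
P=np.array([onz(c,130+x/3,130+y/3,z,s)[:2] for x,y in pts])
A=np.c_[2*P,np.ones(len(P))];q=np.linalg.lstsq(A,(P**2).sum(1),rcond=None)[0]
print('held',q[:2]-s['tool_pos'][:2],np.sqrt(q[2]+q[0]**2+q[1]**2))
```

```text
[ 597.18244528 -270.07932833] 36.32448381783119 [36.  36.1 37.1 36.8 36.  36.2 35.3 37. ]

held [-2.70264303  0.81014747] 38.10981164983782
```

```bash
python3 -m creep '{"gripper":[0,0,0,0,0],"delta_pos":[[0.7,-2,0],[0.7,-3.5,0],[0.6,-3.5,0],[0.2,-1.4,0],[0,0,0]],"rot":[[0,0,0],[0,0,0],[0,0,0],[0,0,0],[0,0,0]]}' 40
python3 -m creep '{"gripper":[0,0,0,0,0],"delta_pos":[[0,0,0],[0,0,-2],[0,0,-2],[0,0,-1],[0,0,0]],"rot":[[0,0,0],[0,0,0],[0,0,0],[0,0,0],[0,0,0]]}' 40
python3 - <<'E'
from h import *
s,c=save('wrist','w7');print(s['tool_pos'],s['force'],s['width'])
save('side','side7');save('scene','scene7')
A=cv2.imread('pics/side7.png')[220:320,290:420];B=cv2.imread('pics/scene7.png')[110:230,190:290]
cv2.imwrite('pics/m7.png',np.hstack([cv2.resize(A,(390,300),interpolation=2),cv2.resize(B,(250,300),interpolation=2)]))
E
```

```text
time: 7.35
tool_pos: [599.5, -275.8, 182.1]
tcp_rot: [[-0.001, 0.005, 1.0], [-0.002, 1.0, -0.005], [-1.0, -0.002, -0.001]]
force: [0.2, -0.6, -1.7]
width: 20.9
time: 7.85
tool_pos: [600.0, -270.3, 130.8]
tcp_rot: [[-0.003, -0.001, 1.0], [0.002, 1.0, 0.001], [-1.0, 0.002, -0.003]]
force: [0.4, 0.1, -1.5]
width: 21.1
[ 599.95671591 -270.31174508  130.81165626] [ 0.38171609  0.10273896 -1.47194876] 21.082588896307865
```

View pics/w7.png

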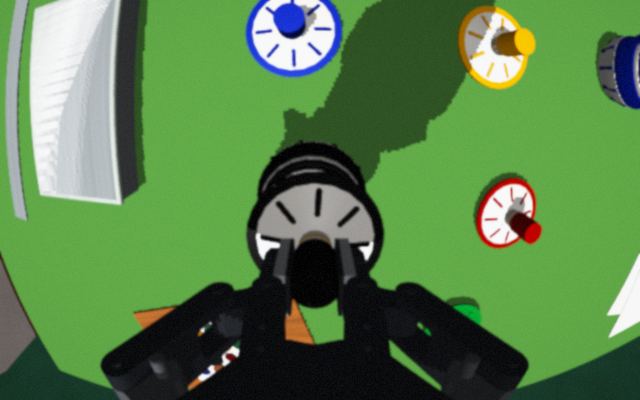

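View pics/m7.png

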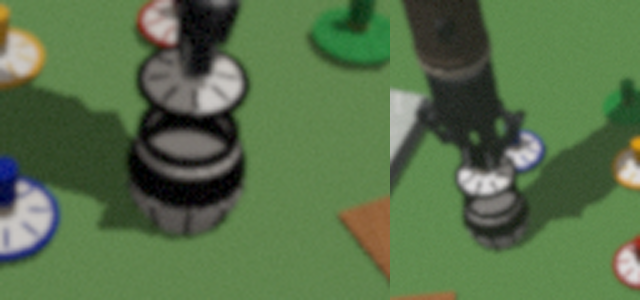

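The side view shows the cover centred over the black pot. Lowering.

```bash
python3 -m creep '{"gripper":[0,0,0,0,0],"delta_pos":[[0,0,-1.5],[0,0,-1],[0,0,-0.5],[0,0,0],[0,0,0]],"rot":[[0,0,0],[0,0,0],[0,0,0],[0,0,0],[0,0,0]]}' 40
python3 -m creep '{"gripper":[0,0,0,0,0],"delta_pos":[[0,0,-0.2],[0,0,-0.2],[0,0,-0.15],[0,0,0],[0,0,0]],"rot":[[0,0,0],[0,0,0],[0,0,0],[0,0,0],[0,0,0]]}' 40
```

```text
time: 8.5
tool_pos: [600.6, -272.4, 102.1]
tcp_rot: [[-0.0, 0.001, 1.0], [0.0, 1.0, -0.001], [-1.0, 0.0, -0.0]]
force: [-0.2, 0.0, -1.3]
width: 21.2
time: 9.0
tool_pos: [600.6, -272.3, 96.8]
tcp_rot: [[0.0, 0.0, 1.0], [0.0, 1.0, -0.0], [-1.0, 0.0, 0.0]]
force: [0.1, -0.3, -1.7]
width: 20.8
```

```bash
python3 -m creep '{"gripper":[0,0,0,0,0],"delta_pos":[[0,0,-0.1],[0,0,-0.1],[0,0,-0.1],[0,0,0],[0,0,0]],"rot":[[0,0,0],[0,0,0],[0,0,0],[0,0,0],[0,0,0]]}' 40
python3 -m creep '{"gripper":[0,0,0],"delta_pos":[[0,0,-0.05],[0,0,0],[0,0,0]],"rot":[[0,0,0],[0,0,0],[0,0,0]]}' 40
```

```text
time: 9.5
tool_pos: [600.6, -272.3, 93.7]
tcp_rot: [[-0.0, 0.0, 1.0], [0.0, 1.0, -0.0], [-1.0, 0.0, -0.0]]
force: [0.8, 0.3, -1.4]
width: 21.2
time: 9.8
tool_pos: [600.6, -272.3, 93.3]
tcp_rot: [[-0.0, 0.0, 1.0], [0.0, 1.0, -0.0], [-1.0, 0.0, -0.0]]
force: [-0.5, -0.0, -1.2]
width: 21.3
```

```bash
python3 -m creep '{"gripper":[0,0,0],"delta_pos":[[0,0,-0.05],[0,0,0],[0,0,0]],"rot":[[0,0,0],[0,0,0],[0,0,0]]}' 40
python3 -m creep '{"gripper":[0,0,0],"delta_pos":[[0,0,-0.05],[0,0,0],[0,0,0]],"rot":[[0,0,0],[0,0,0],[0,0,0]]}' 40
```

```text
time: 10.1
tool_pos: [600.7, -272.3, 93.1]
tcp_rot: [[0.0, 0.0, 1.0], [0.0, 1.0, -0.0], [-1.0, 0.0, 0.0]]
force: [-0.8, 1.0, 2.4]
width: 20.6
time: 10.4
tool_pos: [600.9, -272.5, 93.0]
tcp_rot: [[0.001, 0.0, 1.0], [-0.0, 1.0, -0.0], [-1.0, -0.0, 0.001]]
force: [-2.3, 1.0, 5.2]
width: 21.0
```

Contact: the vertical force rose from −1.4 to +5 N at the expected height of 93 mm, so it is seated. I'll relax and open slowly.

```bash
python3 -m creep '{"gripper":[0.3,0.35,0.45,0.5,0.55],"delta_pos":[[0,0,0],[0,0,0],[0,0,0],[0,0,0],[0,0,0]],"rot":[[0,0,0],[0,0,0],[0,0,0],[0,0,0],[0,0,0]]}' 20
python3 -m creep '{"gripper":[0.6,0.6,0.6,0.6,0.6],"delta_pos":[[0,0,1],[0,0,2],[0,0,3],[0,0,3],[0,0,1]],"rot":[[0,0,0],[0,0,0],[0,0,0],[0,0,0],[0,0,0]]}' 40
python3 - <<'E'
from h import *
s,c=save('wrist','w8');print(s['tool_pos'],s['force'],s['width'])
E
```

```text
time: 10.9
tool_pos: [600.6, -272.3, 92.1]
tcp_rot: [[-0.0, 0.0, 1.0], [0.0, 1.0, -0.0], [-1.0, 0.0, -0.0]]
force: [0.5, 0.1, -0.1]
width: 46.6
time: 11.4
tool_pos: [602.1, -273.3, 196.6]
tcp_rot: [[0.005, 0.001, 1.0], [-0.002, 1.0, -0.001], [-1.0, -0.002, 0.005]]
force: [-0.2, -0.4, -0.2]
width: 51.5
[ 602.06072661 -273.29949281  196.61050748] [-0.21606344 -0.40278452 -0.20732834] 51.4612747222251
```

View pics/w8.png

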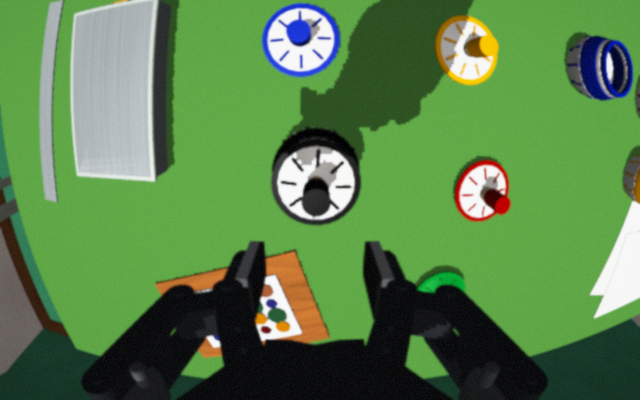

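The black cover sits flat and centred on its pot (316,180). Next is blue.

```bash
python3 - <<'E'
from h import *
print(lid('w8',(258,0,345,78)),lid('w8',(450,155,514,225)),lid('w8',(432,12,502,88)))
s,c=load('w8');print('box edge',onz(c,158,160,40,s),onz(c,165,5,40,s))
E
python3 -m creep '{"gripper":[0.6,0.6,0.6,0.6,0.6],"delta_pos":[[-2.5,-0.3,0],[-3.5,-0.4,-1],[-3.5,-0.4,-2],[-3,-0.4,-2],[-1.4,0,-2]],"rot":[[0,0,0],[0,0,0],[0,0,0],[0,0,0],[0,0,0]]}' 40
python3 -m creep '{"gripper":[0.6,0.6,0.6],"delta_pos":[[0,0,-1],[0,0,0],[0,0,0]],"rot":[[0,0,0],[0,0,0],[0,0,0]]}' 40
python3 - <<'E'
from h import *
s,c=save('wrist','w9');print(s['tool_pos'],s['force'],s['width'])
print(lid('w9',(250,110,400,240)))
E
```

```text
(array([ 464. , -287.5]), np.float64(33.9), np.int64(30), 30) (array([628.8, -65.9]), np.float64(33.8), np.int64(24), 24) (array([ 462.7, -103.5]), np.float64(33.2), np.int64(31), 31)
box edge [ 583.41646881 -441.24601976   40.        ] [ 418.78047016 -424.84660476   40.        ]
time: 11.95
tool_pos: [458.0, -287.9, 121.1]
tcp_rot: [[-0.002, 0.003, 1.0], [0.0, 1.0, -0.003], [-1.0, 0.0, -0.002]]
force: [0.0, -0.4, 0.4]
width: 51.5
time: 12.25
tool_pos: [463.0, -287.2, 112.5]
tcp_rot: [[0.001, -0.001, 1.0], [-0.0, 1.0, 0.001], [-1.0, -0.0, 0.001]]
force: [-0.1, 0.4, 0.5]
width: 51.5
[ 463.02199816 -287.19469522  112.50198902] [-0.05492907  0.44931547  0.46155572] 51.54665480275952
(array([ 463.4, -287.6]), np.float64(33.9), np.int64(30), 30)
```

View pics/w9.png

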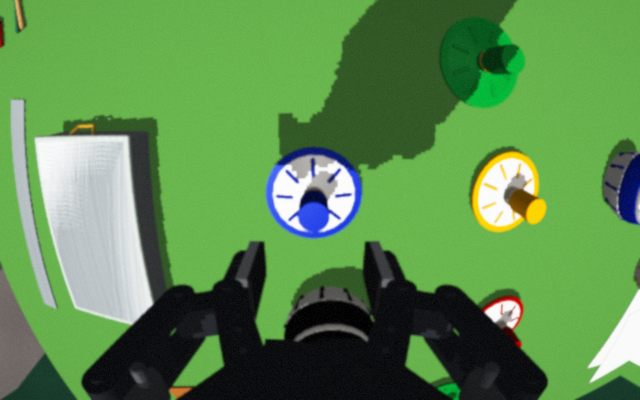

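The blue cover's knob at (314,215) lies between the jaws, clear of the black pot behind. Descending to grip.

```bash
python3 -m creep '{"gripper":[0.6,0.6,0.6,0.6,0.6],"delta_pos":[[0,0,-2.4],[0,0,-2.4],[0,0,-2],[0,0,-1.2],[0,0,-0.4]],"rot":[[0,0,0],[0,0,0],[0,0,0],[0,0,0],[0,0,0]]}' 40
python3 -m creep '{"gripper":[0.6,0.6,0.4,0.2,0.1],"delta_pos":[[0,0,0],[0,0,0],[0,0,0],[0,0,0],[0,0,0]],"rot":[[0,0,0],[0,0,0],[0,0,0],[0,0,0],[0,0,0]]}' 40
python3 -m creep '{"gripper":[0,0,0,0,0],"delta_pos":[[0,0,0],[0,0,0],[0,0,0],[0,0,0],[0,0,0]],"rot":[[0,0,0],[0,0,0],[0,0,0],[0,0,0],[0,0,0]]}' 40
```

```text
time: 12.8
tool_pos: [462.0, -287.0, 27.6]
tcp_rot: [[-0.001, -0.0, 1.0], [0.0, 1.0, 0.0], [-1.0, 0.0, -0.001]]
force: [0.3, 0.1, 0.3]
width: 51.5
time: 13.3
tool_pos: [462.1, -287.7, 29.1]
tcp_rot: [[0.001, 0.001, 1.0], [-0.001, 1.0, -0.001], [-1.0, -0.001, 0.001]]
force: [-0.4, 0.6, 3.9]
width: 20.7
time: 13.8
tool_pos: [462.1, -287.6, 29.1]
tcp_rot: [[0.001, 0.001, 1.0], [-0.0, 1.0, -0.001], [-1.0, -0.0, 0.001]]
force: [-0.2, -0.5, 5.7]
width: 20.9
```

```bash
python3 -m creep '{"gripper":[0,0,0,0,0],"delta_pos":[[0,0,1],[0,0,3],[0,0,4],[0,0,4],[0,0,3]],"rot":[[0,0,0],[0,0,0],[0,0,0],[0,0,0],[0,0,0]]}' 40
python3 -m creep '{"gripper":[0,0,0,0,0],"delta_pos":[[0,1.5,1],[0,3,0],[0,4,0],[0,4,0],[0,4,0]],"rot":[[0,0,0],[0,0,0],[0,0,0],[0,0,0],[0,0,0]]}' 40
python3 -m creep '{"gripper":[0,0,0,0,0],"delta_pos":[[-0.5,4,0],[-0.5,4,0],[0,3,0],[0,1.5,0],[0,0,0]],"rot":[[0,0,0],[0,0,0],[0,0,0],[0,0,0],[0,0,0]]}' 40
python3 -m creep '{"gripper":[0,0],"delta_pos":[[0,0,0],[0,0,0]],"rot":[[0,0,0],[0,0,0]]}' 40
python3 - <<'E'
from h import *
s,c=save('wrist','w10');print(s['tool_pos'],s['force'],s['width'])
E
```

```text
time: 14.3
tool_pos: [461.7, -287.6, 181.2]
tcp_rot: [[0.002, 0.001, 1.0], [-0.001, 1.0, -0.001], [-1.0, -0.001, 0.002]]
force: [0.0, 0.6, 0.3]
width: 20.8
time: 14.8
tool_pos: [461.1, -120.9, 188.8]
tcp_rot: [[0.0, 0.001, 1.0], [0.0, 1.0, -0.001], [-1.0, 0.0, 0.0]]
force: [0.5, -0.6, -0.6]
width: 20.9
time: 15.3
tool_pos: [451.3, 5.0, 188.7]
tcp_rot: [[0.0, -0.004, 1.0], [0.001, 1.0, 0.004], [-1.0, 0.001, 0.0]]
force: [0.7, 0.0, -1.1]
width: 20.7
time: 15.5
tool_pos: [451.5, 1.3, 188.4]
tcp_rot: [[-0.0, 0.002, 1.0], [-0.0, 1.0, -0.002], [-1.0, -0.0, -0.0]]
force: [-0.3, 0.0, -1.4]
width: 20.6
[451.49561848   1.34211316 188.43116505] [-0.27645054  0.010089   -1.42703745] 20.581527811603426
```

View pics/w10.png

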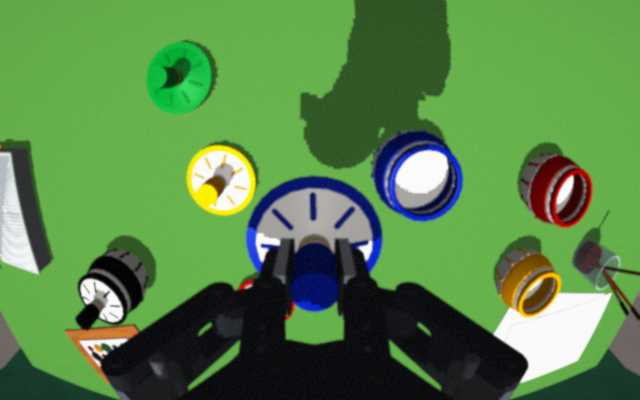

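Run:
```python
from h import *
s,c=load('w10')
for v in (110,130,150): print(circ('w10',(384,125,468,224),[(105,130)],75,vmin=v))
z=s['tool_pos'][2]-29+13
q=circ('w10',(240,170,390,240),[(100,130)],z,vmin=60,smin=120);print(q,q[0]-s['tool_pos'][:2])
```

```text
(array([446.6, 102.3]), np.float64(33.7), np.int64(1198), 1320, np.float64(1.7))
(array([446.8, 102.5]), np.float64(33.7), np.int64(1113), 1197, np.float64(1.6))
(array([446.9, 102.6]), np.float64(33.7), np.int64(1014), 1069, np.float64(1.5))
(array([451.7,   1.3]), np.float64(36.1), np.int64(1914), 2562, np.float64(1.6)) [ 0.20438152 -0.04211316]
```

```bash
python3 -m creep '{"gripper":[0,0,0,0,0],"delta_pos":[[-0.3,2,0],[0,3,0],[0,3,0],[0,2.2,-1.5],[0,0,-2]],"rot":[[0,0,0],[0,0,0],[0,0,0],[0,0,0],[0,0,0]]}' 40
python3 -m creep '{"gripper":[0,0,0,0,0],"delta_pos":[[0,0,-2],[0,0,-0.5],[0,0,0],[0,0,0],[0,0,0]],"rot":[[0,0,0],[0,0,0],[0,0,0],[0,0,0],[0,0,0]]}' 40
python3 - <<'E'
from h import *
save('side','side11');save('scene','scene11')
A=cv2.imread('pics/side11.png')[140:220,230:334];B=cv2.imread('pics/scene11.png')[110:210,300:400]
cv2.imwrite('pics/m11.png',np.hstack([cv2.resize(A,(390,300),interpolation=2),cv2.resize(B,(300,300),interpolation=2)]))
E
```

```text
time: 16.05
tool_pos: [449.6, 107.2, 153.7]
tcp_rot: [[0.002, -0.002, 1.0], [0.002, 1.0, 0.002], [-1.0, 0.002, 0.002]]
force: [0.4, -0.4, -1.6]
width: 21.0
time: 16.55
tool_pos: [449.3, 104.5, 129.2]
tcp_rot: [[0.002, 0.001, 1.0], [0.001, 1.0, -0.001], [-1.0, 0.001, 0.002]]
force: [1.1, 0.3, -1.3]
width: 20.6
```

View pics/m11.png

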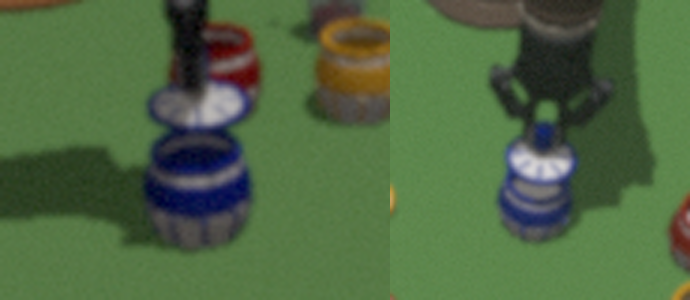

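The cover is aligned over the blue pot in both views. Lowering.

```bash
python3 -m creep '{"gripper":[0,0,0,0,0],"delta_pos":[[0,-0.1,-1.5],[0,0,-1],[0,0,-0.5],[0,0,-0.2],[0,0,0]],"rot":[[0,0,0],[0,0,0],[0,0,0],[0,0,0],[0,0,0]]}' 40
python3 -m creep '{"gripper":[0,0,0],"delta_pos":[[0,0,0],[0,0,0],[0,0,0]],"rot":[[0,0,0],[0,0,0],[0,0,0]]}' 40
```

```text
time: 17.15
tool_pos: [448.5, 103.7, 96.2]
tcp_rot: [[-0.0, 0.0, 1.0], [-0.0, 1.0, -0.0], [-1.0, -0.0, -0.0]]
force: [-0.7, 1.2, -0.2]
width: 20.9
time: 17.45
tool_pos: [448.8, 103.7, 96.6]
tcp_rot: [[0.001, 0.0, 1.0], [0.0, 1.0, -0.0], [-1.0, 0.0, 0.001]]
force: [-0.3, 0.4, -0.9]
width: 21.0
```

```bash
python3 -m creep '{"gripper":[0,0,0,0],"delta_pos":[[0,0,-0.1],[0,0,-0.1],[0,0,0],[0,0,0]],"rot":[[0,0,0],[0,0,0],[0,0,0],[0,0,0]]}' 40
python3 -m creep '{"gripper":[0,0,0],"delta_pos":[[0,0,-0.05],[0,0,0],[0,0,0]],"rot":[[0,0,0],[0,0,0],[0,0,0]]}' 40
```

```text
time: 17.85
tool_pos: [448.6, 103.7, 94.3]
tcp_rot: [[-0.0, 0.0, 1.0], [-0.0, 1.0, -0.0], [-1.0, -0.0, -0.0]]
force: [-0.8, -0.0, -0.1]
width: 20.7
time: 18.15
tool_pos: [448.7, 103.7, 94.0]
tcp_rot: [[0.0, 0.001, 1.0], [0.0, 1.0, -0.001], [-1.0, 0.0, 0.0]]
force: [-2.0, -0.5, 4.3]
width: 20.6
```

Contact at 94.0 mm, as predicted. Releasing.

```bash
python3 -m creep '{"gripper":[0.3,0.35,0.45,0.5,0.55],"delta_pos":[[0,0,0],[0,0,0],[0,0,0],[0,0,0],[0,0,0]],"rot":[[0,0,0],[0,0,0],[0,0,0],[0,0,0],[0,0,0]]}' 20
python3 -m creep '{"gripper":[0.6,0.6,0.6,0.6,0.6],"delta_pos":[[0,0,1],[0,0,2],[0,0,3],[0,0,3],[0,0,1]],"rot":[[0,0,0],[0,0,0],[0,0,0],[0,0,0],[0,0,0]]}' 40
python3 - <<'E'
from h import *
s,c=save('wrist','w12');print(s['tool_pos'],s['force'],s['width'])
print(lid('w12',(170,130,255,240)))
E
```

```text
time: 18.65
tool_pos: [448.6, 103.7, 93.8]
tcp_rot: [[-0.0, 0.0, 1.0], [-0.0, 1.0, -0.0], [-1.0, -0.0, -0.0]]
force: [0.8, -0.8, 0.5]
width: 47.0
time: 19.15
tool_pos: [450.0, 104.0, 197.2]
tcp_rot: [[0.005, 0.001, 1.0], [0.002, 1.0, -0.001], [-1.0, 0.002, 0.005]]
force: [-0.4, -0.4, 0.5]
width: 51.2
[450.01873856 104.01364643 197.24966348] [-0.40736361 -0.42564174  0.48979896] 51.22680796234943Traceback (most recent call last):
  File "<stdin>", line 3, in <module>
  File "h.py", line 37, in lid
    k=np.vstack([q.reshape(-1,2) for q in cs if len(q)>8]);k=cv2.convexHull(k).reshape(-1,2)
    return _nx.concatenate(arrs, 0, dtype=dtype, casting=casting)
           ~~~~~~~~~~~~~~~^^^^^^^^^^^^^^^^^^^^^^^^^^^^^^^^^^^^^^^
ValueError: need at least one array to concatenate
```

View pics/w12.png

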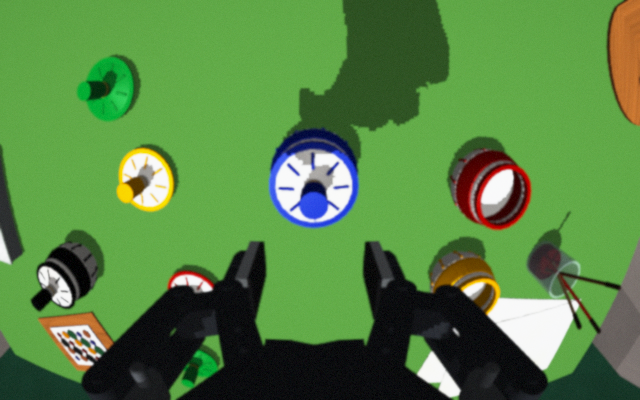

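The blue cover is seated flat at (314,185). Next is yellow.

```bash
python3 -m creep '{"gripper":[0.6,0.6,0.6,0.6,0.6],"delta_pos":[[0.2,-3,0],[0.3,-4,0],[0.3,-4.5,0],[0.3,-4.5,-2],[0.1,-3.5,-2]],"rot":[[0,0,0],[0,0,0],[0,0,0],[0,0,0],[0,0,0]]}' 40
python3 -m creep '{"gripper":[0.6,0.6,0.6,0.6],"delta_pos":[[0,-1.2,-2.5],[0,0,-2],[0,0,0],[0,0,0]],"rot":[[0,0,0],[0,0,0],[0,0,0],[0,0,0]]}' 40
python3 - <<'E'
from h import *
s,c=save('wrist','w13');print(s['tool_pos'],s['force'],s['width'])
print(lid('w13',(250,110,400,240)))
E
```

```text
time: 19.7
tool_pos: [460.5, -94.0, 153.3]
tcp_rot: [[0.001, 0.002, 1.0], [-0.001, 1.0, -0.002], [-1.0, -0.001, 0.001]]
force: [1.1, 0.9, -0.6]
width: 51.1
time: 20.1
tool_pos: [460.2, -103.1, 108.5]
tcp_rot: [[-0.002, 0.0, 1.0], [0.0, 1.0, -0.0], [-1.0, 0.0, -0.002]]
force: [0.7, -0.1, 1.3]
width: 51.4
[ 460.16302211 -103.10038592  108.53743433] [ 0.65400082 -0.07455665  1.29117438] 51.43988203918468
(array([ 462. , -103.2]), np.float64(33.5), np.int64(40), 40)
```

View pics/w13.png

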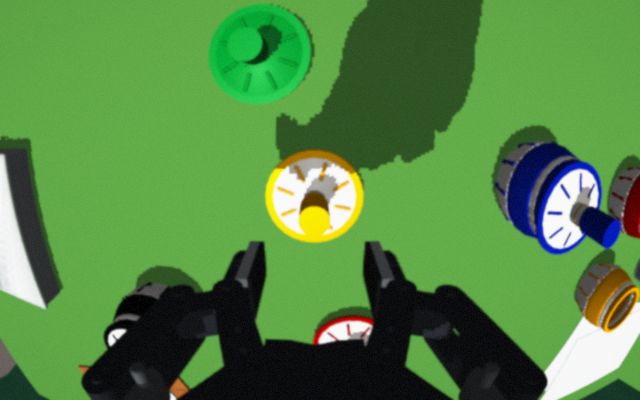

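The yellow cover's knob at (314,220) is between the jaws, and the green look-alike at (260,52) is well clear. Descending.

```bash
python3 -m creep '{"gripper":[0.6,0.6,0.6,0.6,0.6],"delta_pos":[[0.1,0,-2.3],[0,0,-2.4],[0,0,-1.9],[0,0,-1.1],[0,0,-0.3]],"rot":[[0,0,0],[0,0,0],[0,0,0],[0,0,0],[0,0,0]]}' 40
python3 -m creep '{"gripper":[0.6,0.6,0.6],"delta_pos":[[0,0,0],[0,0,0],[0,0,0]],"rot":[[0,0,0],[0,0,0],[0,0,0]]}' 40
```

```text
time: 20.65
tool_pos: [461.7, -102.9, 28.6]
tcp_rot: [[-0.0, -0.0, 1.0], [0.0, 1.0, 0.0], [-1.0, 0.0, -0.0]]
force: [-0.3, -0.4, -0.9]
width: 51.1
time: 20.95
tool_pos: [462.2, -103.4, 29.6]
tcp_rot: [[0.002, 0.0, 1.0], [-0.0, 1.0, -0.0], [-1.0, -0.0, 0.002]]
force: [0.3, 0.7, 0.5]
width: 51.1
```

```bash
python3 -m creep '{"gripper":[0.5,0.4,0.3,0.2,0.1],"delta_pos":[[0,0,-0.1],[0,0,0],[0,0,0],[0,0,0],[0,0,0]],"rot":[[0,0,0],[0,0,0],[0,0,0],[0,0,0],[0,0,0]]}' 40
python3 -m creep '{"gripper":[0,0,0,0],"delta_pos":[[0,0,0],[0,0,0],[0,0,0],[0,0,0]],"rot":[[0,0,0],[0,0,0],[0,0,0],[0,0,0]]}' 40
python3 -m creep '{"gripper":[0,0,0,0,0],"delta_pos":[[0,0,1],[0,0,3],[0,0,4],[0,0,4],[0,0,4]],"rot":[[0,0,0],[0,0,0],[0,0,0],[0,0,0],[0,0,0]]}' 40
```

```text
time: 21.45
tool_pos: [461.6, -103.3, 28.0]
tcp_rot: [[0.0, 0.0, 1.0], [0.0, 1.0, -0.0], [-1.0, 0.0, 0.0]]
force: [-1.0, 1.4, 5.5]
width: 20.9
time: 21.85
tool_pos: [461.6, -103.3, 28.0]
tcp_rot: [[0.0, 0.0, 1.0], [0.0, 1.0, -0.0], [-1.0, 0.0, 0.0]]
force: [-0.6, 0.2, 5.8]
width: 20.7
time: 22.35
tool_pos: [461.0, -103.5, 189.7]
tcp_rot: [[-0.0, 0.001, 1.0], [-0.0, 1.0, -0.001], [-1.0, -0.0, -0.0]]
force: [0.7, 0.2, -1.5]
width: 20.5
```

```bash
python3 -m creep '{"gripper":[0,0,0,0,0],"delta_pos":[[1,1.5,0.5],[2,2.5,0.5],[2.4,3.4,0],[2,3.8,0],[2,3.8,0]],"rot":[[0,0,0],[0,0,0],[0,0,0],[0,0,0],[0,0,0]]}' 40
python3 -m creep '{"gripper":[0,0,0,0,0],"delta_pos":[[1,3.8,0],[1,3.8,0],[0,3.5,0],[0,2,0],[0,1,0]],"rot":[[0,0,0],[0,0,0],[0,0,0],[0,0,0],[0,0,0]]}' 40
python3 -m creep '{"gripper":[0,0],"delta_pos":[[0,0,0],[0,0,0]],"rot":[[0,0,0],[0,0,0]]}' 40
python3 - <<'E'
from h import *
s,c=save('wrist','w14');print(s['tool_pos'],s['force'],s['width'])
E
```

```text
time: 22.85
tool_pos: [556.1, 47.8, 198.3]
tcp_rot: [[0.0, 0.001, 1.0], [-0.0, 1.0, -0.001], [-1.0, -0.0, 0.0]]
force: [0.7, -0.1, -1.5]
width: 20.7
time: 23.35
tool_pos: [574.9, 190.2, 197.7]
tcp_rot: [[-0.001, -0.003, 1.0], [0.0, 1.0, 0.003], [-1.0, 0.0, -0.001]]
force: [-0.2, 0.1, -0.7]
width: 20.8
time: 23.55
tool_pos: [575.7, 186.0, 197.9]
tcp_rot: [[-0.0, 0.002, 1.0], [-0.001, 1.0, -0.002], [-1.0, -0.001, -0.0]]
force: [-0.1, -0.4, -1.0]
width: 20.9
[575.69640513 185.99790748 197.88078972] [-0.06283896 -0.3687801  -0.98066551] 20.88010904645636
```

View pics/w14.png

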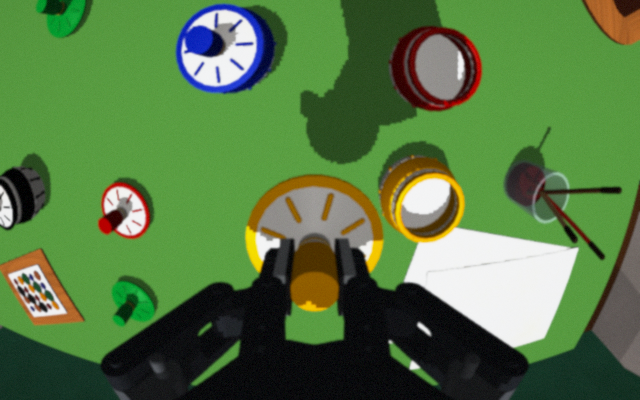

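Run:
```python
from h import *
s,c=load('w14')
for v in (150,170,190): print(circ('w14',(376,165,466,244),[(15,35)],75,vmin=v))
z=s['tool_pos'][2]-28+13
q=circ('w14',(240,170,390,240),[(10,35)],z,vmin=60,smin=120);print(q,q[0]-s['tool_pos'][:2])
print('cup rim left',onz(c,533,195,70,s),'tips',onz(c,620,190,160,s),onz(c,602,257,160,s),onz(c,575,240,150,s))
```

```text
(array([598.8, 297.9]), np.float64(33.9), np.int64(1154), 1463, np.float64(1.9))
(array([598.9, 297.9]), np.float64(33.8), np.int64(1068), 1243, np.float64(1.7))
(array([599., 298.]), np.float64(33.7), np.int64(971), 1075, np.float64(1.6))
(array([574.6, 186.1]), np.float64(36.2), np.int64(2241), 3150, np.float64(1.9)) [-1.09640513  0.10209252]
cup rim left [587.20657081 429.09689382  70.        ] tips [551.66493835 471.2011936  160.        ] [622.44274417 474.889062   160.        ] [604.04209562 429.00841471 150.        ]
```

```bash
python3 -m creep '{"gripper":[0,0,0,0,0],"delta_pos":[[0.8,2,0],[0.8,3.2,0],[0.8,3.2,0],[0,2.3,-1],[0,0.4,-2]],"rot":[[0,0,0],[0,0,0],[0,0,0],[0,0,0],[0,0,0]]}' 40
python3 -m creep '{"gripper":[0,0,0,0,0],"delta_pos":[[0,0,-2.3],[0,0,-1.2],[0,0,-0.3],[0,0,0],[0,0,0]],"rot":[[0,0,0],[0,0,0],[0,0,0],[0,0,0],[0,0,0]]}' 40
python3 - <<'E'
from h import *
s,c=save('side','side15');save('scene','scene15')
A=cv2.imread('pics/side15.png')[110:190,270:374];B=cv2.imread('pics/scene15.png')[150:250,350:450]
cv2.imwrite('pics/m15.png',np.hstack([cv2.resize(A,(390,300),interpolation=2),cv2.resize(B,(300,300),interpolation=2)]))
print(s['tool_pos'])
E
```

```text
time: 24.1
tool_pos: [600.4, 301.5, 169.0]
tcp_rot: [[0.003, -0.001, 1.0], [0.003, 1.0, 0.001], [-1.0, 0.003, 0.003]]
force: [-0.7, 0.3, -1.9]
width: 20.9
time: 24.6
tool_pos: [600.4, 298.3, 131.1]
tcp_rot: [[0.002, 0.001, 1.0], [0.001, 1.0, -0.001], [-1.0, 0.001, 0.002]]
force: [-0.6, -0.2, -0.4]
width: 20.6
[600.43975626 298.34348442 131.05151467]
```

View pics/m15.png

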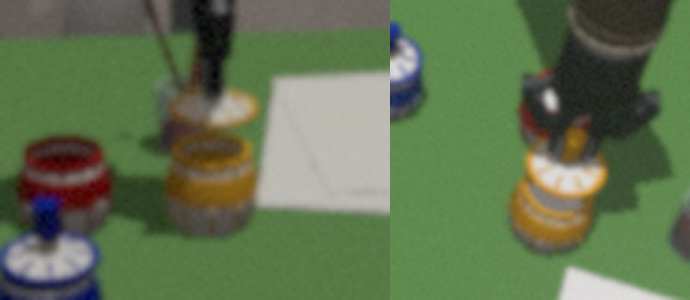

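The yellow cover is aligned over the yellow pot. Lowering; contact is expected at about 93 mm.

```bash
python3 -m creep '{"gripper":[0,0,0,0,0],"delta_pos":[[0,0,-1.5],[0,0,-1],[0,0,-0.7],[0,0,-0.2],[0,0,0]],"rot":[[0,0,0],[0,0,0],[0,0,0],[0,0,0],[0,0,0]]}' 40
python3 -m creep '{"gripper":[0,0,0],"delta_pos":[[0,0,0],[0,0,0],[0,0,0]],"rot":[[0,0,0],[0,0,0],[0,0,0]]}' 40
```

```text
time: 25.2
tool_pos: [599.3, 298.5, 95.0]
tcp_rot: [[-0.001, 0.0, 1.0], [-0.001, 1.0, -0.0], [-1.0, -0.001, -0.001]]
force: [-0.1, -0.2, -0.9]
width: 21.0
time: 25.5
tool_pos: [599.9, 298.8, 96.2]
tcp_rot: [[0.001, 0.0, 1.0], [0.0, 1.0, -0.0], [-1.0, 0.0, 0.001]]
force: [0.6, -0.2, -1.0]
width: 20.6
```

```bash
python3 -m creep '{"gripper":[0,0,0,0],"delta_pos":[[0,0,-0.1],[0,0,-0.1],[0,0,0],[0,0,0]],"rot":[[0,0,0],[0,0,0],[0,0,0],[0,0,0]]}' 40
python3 -m creep '{"gripper":[0,0,0],"delta_pos":[[0,0,-0.06],[0,0,0],[0,0,0]],"rot":[[0,0,0],[0,0,0],[0,0,0]]}' 40
python3 -m creep '{"gripper":[0,0,0],"delta_pos":[[0,0,-0.04],[0,0,0],[0,0,0]],"rot":[[0,0,0],[0,0,0],[0,0,0]]}' 40
```

```text
time: 25.9
tool_pos: [599.6, 298.6, 93.7]
tcp_rot: [[-0.0, 0.0, 1.0], [-0.0, 1.0, -0.0], [-1.0, -0.0, -0.0]]
force: [0.3, -0.0, -1.6]
width: 20.6
time: 26.2
tool_pos: [599.6, 298.7, 93.2]
tcp_rot: [[-0.0, 0.0, 1.0], [0.0, 1.0, -0.0], [-1.0, 0.0, -0.0]]
force: [0.7, -0.1, -1.7]
width: 20.7
time: 26.5
tool_pos: [599.6, 298.7, 93.1]
tcp_rot: [[0.0, 0.0, 1.0], [0.0, 1.0, -0.0], [-1.0, 0.0, 0.0]]
force: [-2.1, -0.9, 2.1]
width: 20.7
```

Contact at 93.1 mm. Releasing.

```bash
python3 -m creep '{"gripper":[0.3,0.35,0.45,0.5,0.55],"delta_pos":[[0,0,-0.02],[0,0,0],[0,0,0],[0,0,0],[0,0,0]],"rot":[[0,0,0],[0,0,0],[0,0,0],[0,0,0],[0,0,0]]}' 20
python3 -m creep '{"gripper":[0.6,0.6,0.6,0.6,0.6],"delta_pos":[[0,0,1],[0,0,2],[0,0,3],[0,0,3],[0,0,1]],"rot":[[0,0,0],[0,0,0],[0,0,0],[0,0,0],[0,0,0]]}' 40
python3 - <<'E'
from h import *
s,c=save('wrist','w16');print(s['tool_pos'],s['force'],s['width'])
E
```

```text
time: 27.0
tool_pos: [599.6, 298.7, 92.5]
tcp_rot: [[-0.0, 0.0, 1.0], [0.0, 1.0, -0.0], [-1.0, 0.0, -0.0]]
force: [1.1, 0.5, -0.2]
width: 47.0
time: 27.5
tool_pos: [601.2, 299.3, 197.1]
tcp_rot: [[0.005, 0.001, 1.0], [0.003, 1.0, -0.001], [-1.0, 0.003, 0.005]]
force: [0.4, 0.4, -0.6]
width: 51.3
[601.24811026 299.34483591 197.05616316] [ 0.39948149  0.35156328 -0.57250452] 51.276573227173806
```

View pics/w16.png

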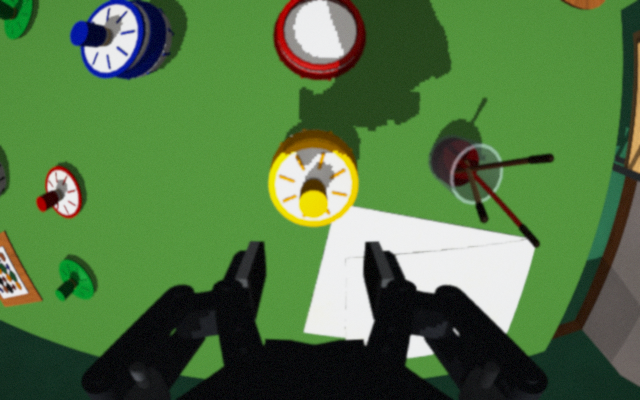

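The yellow cover is seated at (314,182). Last is red, at about (629,−66).

```bash
python3 -m creep '{"gripper":[0.6,0.6,0.6,0.6,0.6],"delta_pos":[[0,-2,0],[0.5,-4,0],[0.5,-4.3,0],[0.5,-4.3,0],[0.5,-4.3,0]],"rot":[[0,0,0],[0,0,0],[0,0,0],[0,0,0],[0,0,0]]}' 40
python3 -m creep '{"gripper":[0.6,0.6,0.6,0.6,0.6],"delta_pos":[[0.3,-4.3,0],[0.4,-4.3,0],[0,-4.3,-2],[0,-3.5,-2.5],[0,-1.2,-2.5]],"rot":[[0,0,0],[0,0,0],[0,0,0],[0,0,0],[0,0,0]]}' 40
python3 -m creep '{"gripper":[0.6,0.6,0.6],"delta_pos":[[0,0,-1.5],[0,0,0],[0,0,0]],"rot":[[0,0,0],[0,0,0],[0,0,0]]}' 40
python3 - <<'E'
from h import *
s,c=save('wrist','w17');print(s['tool_pos'],s['force'],s['width'])
print(lid('w17',(250,110,400,240)))
E
```

```text
time: 28.05
tool_pos: [618.5, 106.5, 191.0]
tcp_rot: [[-0.002, 0.001, 1.0], [-0.001, 1.0, -0.001], [-1.0, -0.001, -0.002]]
force: [1.0, 0.8, -0.0]
width: 51.0
time: 28.55
tool_pos: [624.7, -73.4, 120.8]
tcp_rot: [[-0.002, 0.007, 1.0], [-0.003, 1.0, -0.007], [-1.0, -0.003, -0.002]]
force: [0.5, -1.0, -0.3]
width: 51.2
time: 28.85
tool_pos: [626.5, -64.7, 107.5]
tcp_rot: [[-0.001, -0.001, 1.0], [0.001, 1.0, 0.001], [-1.0, 0.001, -0.001]]
force: [-0.4, -0.2, 0.2]
width: 51.7
[626.53638772 -64.7324108  107.45477348] [-0.39847717 -0.19038305  0.1809798 ] 51.667930462117205
(array([628.6, -65. ]), np.float64(33.7), np.int64(35), 35)
```

View pics/w17.png

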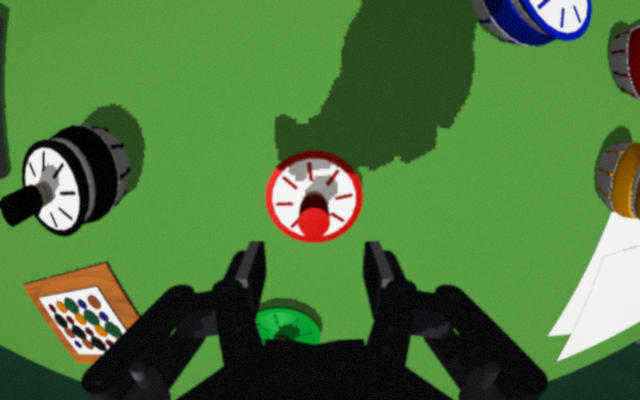

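The red cover (314,195) is centred, with the green look-alike (290,325) about 110 mm beyond. Descending.

```bash
python3 -m creep '{"gripper":[0.6,0.6,0.6,0.6,0.6],"delta_pos":[[0.2,0,-2.3],[0,0,-2.4],[0,0,-1.9],[0,0,-1.1],[0,0,-0.3]],"rot":[[0,0,0],[0,0,0],[0,0,0],[0,0,0],[0,0,0]]}' 40
python3 -m creep '{"gripper":[0.6,0.6,0.6],"delta_pos":[[0,0,0],[0,0,0],[0,0,0]],"rot":[[0,0,0],[0,0,0],[0,0,0]]}' 40
```

```text
time: 29.4
tool_pos: [628.7, -65.3, 27.3]
tcp_rot: [[-0.0, -0.001, 1.0], [0.0, 1.0, 0.001], [-1.0, 0.0, -0.0]]
force: [-0.1, 0.3, 0.4]
width: 51.3
time: 29.7
tool_pos: [629.3, -66.3, 28.7]
tcp_rot: [[0.002, 0.0, 1.0], [0.0, 1.0, -0.0], [-1.0, 0.0, 0.002]]
force: [0.5, 0.4, 0.3]
width: 51.2
```

```bash
python3 -m creep '{"gripper":[0.5,0.4,0.3,0.2,0.1],"delta_pos":[[0,0,0],[0,0,0],[0,0,0],[0,0,0],[0,0,0]],"rot":[[0,0,0],[0,0,0],[0,0,0],[0,0,0],[0,0,0]]}' 40
python3 -m creep '{"gripper":[0,0,0,0],"delta_pos":[[0,0,0],[0,0,0],[0,0,0],[0,0,0]],"rot":[[0,0,0],[0,0,0],[0,0,0],[0,0,0]]}' 40
python3 -m creep '{"gripper":[0,0,0,0,0],"delta_pos":[[0,0,1],[0,0,3],[0,0,4],[0,0,4],[0,0,4]],"rot":[[0,0,0],[0,0,0],[0,0,0],[0,0,0],[0,0,0]]}' 40
```

```text
time: 30.2
tool_pos: [628.7, -66.3, 27.7]
tcp_rot: [[0.0, 0.0, 1.0], [0.0, 1.0, -0.0], [-1.0, 0.0, 0.0]]
force: [0.6, -0.9, 1.8]
width: 20.7
time: 30.6
tool_pos: [628.7, -66.3, 27.7]
tcp_rot: [[0.0, 0.0, 1.0], [0.0, 1.0, -0.0], [-1.0, 0.0, 0.0]]
force: [-0.3, 0.2, 2.8]
width: 20.7
time: 31.1
tool_pos: [628.1, -66.6, 189.4]
tcp_rot: [[-0.001, 0.001, 1.0], [-0.0, 1.0, -0.001], [-1.0, -0.0, -0.001]]
force: [0.5, 0.7, -0.7]
width: 21.2
```

```bash
python3 -m creep '{"gripper":[0,0,0,0,0],"delta_pos":[[-0.5,1.5,0.5],[-1,3,0.5],[-1.5,3.8,0],[-1.5,3.8,0],[-2,3.8,0]],"rot":[[0,0,0],[0,0,0],[0,0,0],[0,0,0],[0,0,0]]}' 40
python3 -m creep '{"gripper":[0,0,0,0,0],"delta_pos":[[-2.3,3.5,0],[-2.5,3.2,0],[-2.2,2.5,0],[-1,1,0],[0,0,0]],"rot":[[0,0,0],[0,0,0],[0,0,0],[0,0,0],[0,0,0]]}' 40
python3 -m creep '{"gripper":[0,0],"delta_pos":[[0,0,0],[0,0,0]],"rot":[[0,0,0],[0,0,0]]}' 40
python3 - <<'E'
from h import *
s,c=save('wrist','w18');print(s['tool_pos'],s['force'],s['width'])
E
```

```text
time: 31.6
tool_pos: [562.5, 94.2, 197.2]
tcp_rot: [[-0.0, 0.001, 1.0], [-0.0, 1.0, -0.001], [-1.0, -0.0, -0.0]]
force: [-0.3, 0.0, -1.3]
width: 20.9
time: 32.1
tool_pos: [481.9, 196.4, 197.4]
tcp_rot: [[-0.001, -0.003, 1.0], [0.0, 1.0, 0.003], [-1.0, 0.0, -0.001]]
force: [-1.0, 0.3, -1.3]
width: 21.1
time: 32.3
tool_pos: [484.6, 193.1, 197.6]
tcp_rot: [[0.0, 0.003, 1.0], [-0.001, 1.0, -0.003], [-1.0, -0.001, 0.0]]
force: [0.2, -0.2, -0.6]
width: 20.9
[484.60560472 193.11757108 197.55528044] [ 0.19700584 -0.21122244 -0.55776003] 20.921327451954262
```

View pics/w18.png

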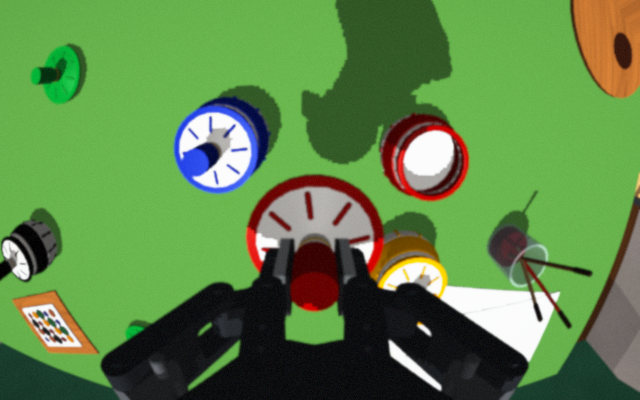

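Run:
```python
from h import *
s,c=load('w18')
for v in (140,160,180): print(circ('w18',(380,110,470,202),[(0,8),(172,180)],75,vmin=v))
z=s['tool_pos'][2]-28+13
q=circ('w18',(240,170,390,240),[(0,8),(172,180)],z,vmin=60,smin=120);print(q,q[0]-s['tool_pos'][:2])
```

```text
(array([463.2, 303.1]), np.float64(33.6), np.int64(892), 968, np.float64(1.5))
(array([463.3, 303.4]), np.float64(33.6), np.int64(812), 870, np.float64(1.4))
(array([463.5, 303.6]), np.float64(33.5), np.int64(728), 761, np.float64(1.2))
(array([483.8, 193.5]), np.float64(36.1), np.int64(1866), 2265, np.float64(1.6)) [-0.80560472  0.38242892]
```

```bash
python3 -m creep '{"gripper":[0,0,0,0,0],"delta_pos":[[-0.8,2,0],[-0.8,3.2,0],[-0.4,3.2,0],[0,2.2,-1],[0,0.4,-2]],"rot":[[0,0,0],[0,0,0],[0,0,0],[0,0,0],[0,0,0]]}' 40
python3 -m creep '{"gripper":[0,0,0,0,0],"delta_pos":[[0,0,-2.3],[0,0,-1.2],[0,0,-0.3],[0,0,0],[0,0,0]],"rot":[[0,0,0],[0,0,0],[0,0,0],[0,0,0],[0,0,0]]}' 40
python3 - <<'E'
from h import *
s,c=save('side','side19');save('scene','scene19')
A=cv2.imread('pics/side19.png')[110:190,240:344];B=cv2.imread('pics/scene19.png')[120:220,350:450]
cv2.imwrite('pics/m19.png',np.hstack([cv2.resize(A,(390,300),interpolation=2),cv2.resize(B,(300,300),interpolation=2)]))
print(s['tool_pos'])
E
```

```text
time: 32.85
tool_pos: [464.7, 307.9, 168.4]
tcp_rot: [[0.003, -0.001, 1.0], [0.003, 1.0, 0.001], [-1.0, 0.003, 0.003]]
force: [0.5, -0.2, -0.9]
width: 20.7
time: 33.35
tool_pos: [464.5, 304.6, 130.5]
tcp_rot: [[0.001, 0.001, 1.0], [0.001, 1.0, -0.001], [-1.0, 0.001, 0.001]]
force: [0.3, -0.2, -1.2]
width: 21.0
[464.46452306 304.62438795 130.53712028]
```

View pics/m19.png

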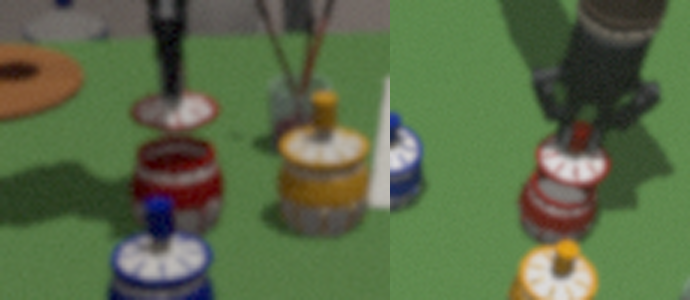

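The red cover is aligned over the red pot, and blue and yellow are visibly seated. Lowering.

```bash
python3 -m creep '{"gripper":[0,0,0,0,0],"delta_pos":[[0,-0.1,-1.5],[0,0,-1],[0,0,-0.7],[0,0,-0.2],[0,0,0]],"rot":[[0,0,0],[0,0,0],[0,0,0],[0,0,0],[0,0,0]]}' 40
python3 -m creep '{"gripper":[0,0,0],"delta_pos":[[0,0,0],[0,0,0],[0,0,0]],"rot":[[0,0,0],[0,0,0],[0,0,0]]}' 40
```

```text
time: 33.95
tool_pos: [463.5, 303.7, 95.4]
tcp_rot: [[-0.0, 0.0, 1.0], [-0.0, 1.0, -0.0], [-1.0, -0.0, -0.0]]
force: [0.3, 0.1, -0.7]
width: 21.0
time: 34.25
tool_pos: [463.8, 303.8, 96.0]
tcp_rot: [[0.001, 0.0, 1.0], [0.0, 1.0, -0.0], [-1.0, 0.0, 0.001]]
force: [0.6, -0.2, -0.4]
width: 20.9
```

```bash
python3 -m creep '{"gripper":[0,0,0,0],"delta_pos":[[0,0,-0.1],[0,0,-0.1],[0,0,-0.05],[0,0,0]],"rot":[[0,0,0],[0,0,0],[0,0,0],[0,0,0]]}' 40
python3 -m creep '{"gripper":[0,0,0],"delta_pos":[[0,0,-0.03],[0,0,0],[0,0,0]],"rot":[[0,0,0],[0,0,0],[0,0,0]]}' 40
python3 -m creep '{"gripper":[0,0,0],"delta_pos":[[0,0,-0.04],[0,0,0],[0,0,0]],"rot":[[0,0,0],[0,0,0],[0,0,0]]}' 40
```

```text
time: 34.65
tool_pos: [463.5, 303.6, 93.0]
tcp_rot: [[-0.0, 0.0, 1.0], [-0.0, 1.0, -0.0], [-1.0, -0.0, -0.0]]
force: [-0.1, 0.2, -0.9]
width: 21.1
time: 34.95
tool_pos: [463.6, 303.7, 92.8]
tcp_rot: [[0.0, 0.0, 1.0], [0.0, 1.0, -0.0], [-1.0, 0.0, 0.0]]
force: [-0.8, 0.8, -1.0]
width: 20.6
time: 35.25
tool_pos: [463.7, 303.8, 92.7]
tcp_rot: [[0.0, 0.0, 1.0], [0.0, 1.0, -0.0], [-1.0, 0.0, 0.0]]
force: [-1.1, -0.7, 4.2]
width: 21.3
```

```bash
python3 -m creep '{"gripper":[0.3,0.35,0.45,0.5,0.55],"delta_pos":[[0,0,0],[0,0,0],[0,0,0],[0,0,0],[0,0,0]],"rot":[[0,0,0],[0,0,0],[0,0,0],[0,0,0],[0,0,0]]}' 20
python3 -m creep '{"gripper":[0.6,0.6,0.6,0.6,0.6],"delta_pos":[[0,0,1],[0,0,2],[0,0,3],[0,0,3],[0,0,3]],"rot":[[0,0,0],[0,0,0],[0,0,0],[0,0,0],[0,0,0]]}' 40
python3 -m creep '{"gripper":[0.6,0.6,0.6,0.6,0.6],"delta_pos":[[0,-1,2],[0,-3,1],[0,-3,0],[0,-1,0],[0,0,0]],"rot":[[0,0,0],[0,0,0],[0,0,0],[0,0,0],[0,0,0]]}' 40
python3 - <<'E'
from h import *
s,c=save('wrist','w20');print(s['tool_pos'],s['force'],s['width'])
save('side','side20');save('scene','scene20')
A=cv2.imread('pics/side20.png')[110:310,220:400];B=cv2.imread('pics/scene20.png')[130:250,200:490]
cv2.imwrite('pics/s20.png',cv2.resize(A,None,fx=3,fy=3,interpolation=2))
cv2.imwrite('pics/m20.png',cv2.resize(B,None,fx=2.7,fy=2.7,interpolation=2))
z=83 # flange + seated height, check each cover in wrist view
E
```

```text
time: 35.75
tool_pos: [463.6, 303.6, 92.3]
tcp_rot: [[-0.0, 0.0, 1.0], [-0.0, 1.0, -0.0], [-1.0, -0.0, -0.0]]
force: [0.7, 0.5, 0.2]
width: 46.9
time: 36.25
tool_pos: [463.5, 303.6, 214.4]
tcp_rot: [[0.0, 0.0, 1.0], [0.0, 1.0, -0.0], [-1.0, 0.0, 0.0]]
force: [0.9, 1.0, 0.6]
width: 51.0
time: 36.75
tool_pos: [463.9, 222.3, 243.2]
tcp_rot: [[0.001, 0.003, 1.0], [0.0, 1.0, -0.003], [-1.0, 0.0, 0.001]]
force: [0.2, 1.1, 0.7]
width: 51.2
[463.85706407 222.30048875 243.17768765] [0.22950544 1.06538855 0.69147714] 51.24323112958833
```

View pics/w20.png

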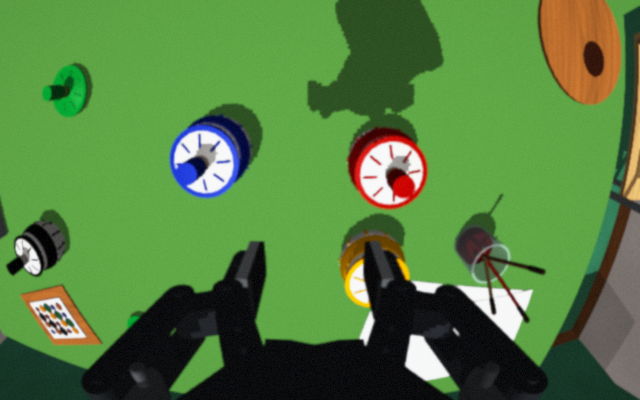

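View pics/s20.png

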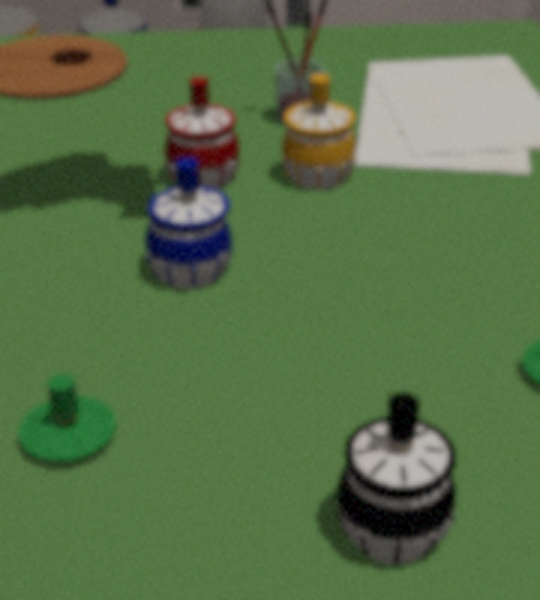

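View pics/m20.png

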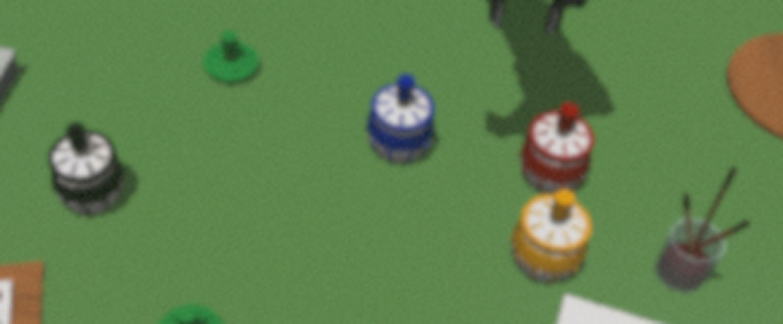

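In both views all four covers sit flat and knob up on their matching pots. The bystanders and green look-alikes look untouched. Handing in.

```bash
python3 -c "from bench import hand_in;print(hand_in())"
```

```text
the job is handed in; nothing more can be done
None
```

All four covers are on the pots of their own colour (black, blue, yellow and red, placed in that order), and I handed the job in at about 37 s of the 112 s allowed. I lowered each cover to contact with 2 to 5 N of force. Contact came within about 0.1 mm of the height expected for a seated flange, and only then did I release and retreat.

In the last wrist, side and scene pictures, every cover stands knob up with its flange level on the rim. The pots, brush cup, metal box and both green look-alikes look unmoved; I judged this from the pictures and did not measure their positions again afterwards.

The first pot positions from the two fixed cameras differed from the wrist camera by about 2 to 7 mm. I relied mainly on the wrist camera's fits of the rims, whose radii matched the drawing for the three coloured pots and came within 1 mm for the black pot (points picked by eye). One measuring script failed on a wrong crop while checking the yellow cover; I measured it again before the grasp.

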